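Put the scraper away in its blade guard and shut the tool drawer

TASK

Put the flat scraper away: lay it in the open drawer of the grey drawer unit, slide its blade edgewise all the way into the slot of the black guard block there, and let go. Then push the drawer fully home, past its catch, so that it stays shut with the blade still in the guard. Leave the mug and the roll of tape where they stand.

Things in the scene. Friction and masses are not known exactly. Their poses are not given: they have to be found in the camera images.
- chest: Low grey steel drawer unit fixed on the bench, 260 mm wide, 135 mm deep, 68 mm high, one drawer. Origin: at bench level below the middle of its front face; its x axis points into the unit (the way the drawer shuts), y to the left along the front, z up. Only its place and yaw vary.
- drawer (a joint): How far the drawer stands open, m: 0 is fully home against its stop, 0.125 fully out; it slides along the chest's -x on runners (about 1.5 N drag). A sprung roller catch resists with about 6 N more from 14 to 6 mm open, then snaps the drawer home and holds it. The front panel's inner face meets the chest's front face when home.
- pull (a point): Middle of the outer edge of the drawer's aluminium pull strip (90 mm wide, 12 mm high, standing 12 mm proud of the panel's outer face), 41 mm above the bench. The place to push the drawer; moves with it. Axes as the chest's.
- guard (a point): Middle of the mouth of the slot in the black plastic guard block fixed at the left (+y) end inside the drawer, 10 mm above its floor, 60 mm behind the panel's inner face. Axes as the chest's; the blade goes in along +y. Slot 58 mm wide (x), 7 high, 36 deep, closed at the end. Block 70 mm wide (x), 23 high, 41 long; flared cheeks and upper lip stand 7 mm out round the mouth.
- scraper: Flat scraper, 140 mm long, lying flat. Wooden handle 80 mm long, 24 wide, 20 thick; steel blade 50 mm wide, 43 long, 2.5 thick at half the handle's thickness, beyond a 17 mm neck. Origin: middle of the handle's underside; y points along the tool to the blade, z up. On the drawer's floor its blade is level with the slot. About 0.12 kg, balance point about 20 mm from the origin towards the blade.
- edge (a point): Middle of the scraper's blade edge, 100 mm from the scraper's origin along its y, 10 mm above its underside.
- mug: White dotted mug, 82 mm across without its handle, 91 mm high; origin at the middle of its underside. To be left alone.
- tape_roll: Roll of cream masking tape lying flat, 78 mm across, 19 mm high; origin at the middle of its underside. To be left alone.
- drawer_floor (a point): Middle of the drawer's inner floor (grey felt), 13 mm above the bench, 62 mm behind the front panel's inner face; moves with the drawer, axes as the chest's. Inside 224 mm wide (y), 123 mm long (x); side and rear walls up to 43 mm above the bench; front panel 8 mm thick, 260 mm wide, from 8 to 63 mm above the bench.
Things that resemble listed ones, but are neither listed nor needed, are in the scene too. Of the things that look like the scraper, the larger one is meant.

How it is judged:
By the outcome, as a careful person would: the job done as asked, in the order asked, and still so for the second after the job is handed in, with the robot touching nothing.
It also fails if it takes over 58 s, if anything falls off the work surface, if the arm or the gripper's body presses on something with over 40 N, if the wrist force passes 120 N, or if a joint passes its speed limit or range.

ROBOT

A 6-joint arm with a two-finger parallel gripper is mounted at the origin on a cart in front of the work surface, level with it; the furniture and walls round the work are solid. World frame = base frame: x ahead of the robot, y to its left, z up, the work surface at z = 0. Lengths are in m, angles in rad, forces in N, time in s.
With the tool pointing down it reaches from about 0.25 to 0.8 m from the base axis. Payload 3.9 kg.
Tool frame: the origin (TCP) lies between the finger pads; the fingertips stand 8 mm ahead of it and the grasp point (between the pads) lies 11 mm behind it; x points along the fingers, z is the direction in which the jaws open and shut, and the axes are right-handed (so a half turn about x gives the same grasp; the last joint's range is limited). The gripper opens to 85 mm and grips with 20 to 120 N. Pads are 22 mm wide; open, the fingers measure 114 mm over their backs; the gripper's body (76 mm by 85 mm) begins 54 mm behind the grasp point. The pads swing forward as they close: fully open they stand 13 mm farther back than shut.
Start: joints at [-1.119, 0.26, -0.138, 1.173, 0, 1.571], TCP at [0.229, -0.472, 0.239] pointing down, gripper open.
Joint ranges: [-2.78, 2.78], [-0.83, 1.72], [-1.28, 1.37], [-1.9, 2.12], [-1.57, 1.48], [-3.14, 3.14]. Speed limits (rad/s): [2.57, 2.57, 3.14, 3.14, 3.14, 3.14].

INTERFACE

Orientations are given as a unit quaternion [w, x, y, z].
In Python, from plant import * gives the robot as it stands.
- The arm moves only by the tool send_rows, never from a script. Its argument "series" is a list of rows, each a list of 3 entries, a list of its own where there are three numbers: the shift along the tool's x, y, z in mm, then the turn, a rotation vector about the tool's x, y, z in rad, then the finger opening in mm, from 0 to 85.4. In form: [[[x, y, z], [rx, ry, rz], fingers], ...]. A call has 1 to 5 rows; each row shifts and turns the pose as measured when the row begins, along the tool's axes as they then stand; what a row does not reach is not made up. A row lasts 1/12 s, in which the tool goes at most 41.7 mm and 7.16 degrees, less where a joint would pass 70% of its speed; a pose out of reach is approached as far as the arm can. A call with a gripper value outside its range is refused whole. The fingers move at their own pace and stop on an object; "grip_force" is the grip in N (left out, the last holds). Time passes only in rows, so rows that do not move let the fingers close. It gives the time, the measured TCP pose, the force and the opening at its end, in the units of the state.
- state(): the state, without advancing time (a new reading comes with each control period).
- camera(name): name is "side" or "top"; returns a dict with "color" (400x640x3 uint8, blue, green, red), "mtx" (3x3 intrinsics, pixels), "k1" (the pictures are not rectified: a ray, as slopes to the right and down, at radius r is drawn at 1 + k1 r^2 times it, then the intrinsics apply), "R" (3x3) and "t" (3): a world point X has camera coordinates R X + t. Camera axes: x right, y down, z forward; pixel columns grow to the right and rows downward; lengths in m; the calibration is good to about 2 mm. A picture is of the moment at which its call begins. There is no depth.
- finish_job(): hands the job in, once; it reports no verdict.
Trained networks look in the newest picture that a camera, given by its name, has taken for a name from the list of things; names that differ only in an ending like _2 or _b are one class to them, and where a whole thing is asked for, a point or a joint stands for the part that bears it (a point fixed in the world has none). Each returns a list of dicts, best first, with "score" (0 to 1); they miss things now and then, are a little off and sometimes report something else, mostly with a low value. They report only what shows in the picture. A call takes as long as a camera call. They do not tell look-alikes from the thing itself.
- look_for(camera, label): "xyz" ([x, y, z] in m, in world coordinates, good to about 4 mm: the middle of the surface that is visible of it).
- regions_of(camera, label): "mask" (400x640 bool, what is visible of it).
The state is a dict: "clock": time; "qpos": joint angles; "qvel": joint speeds; "tau": joint torques, N m; "position": TCP position; "tool_rot": TCP orientation; "ft_force": force on the tool from outside, world axes, zero at the start; "ft_torque": the same for the moment, N m; "gripper_width": opening from 0.0 (shut) to 1.0 (fully open).
Only numpy, scipy, OpenCV 4.12 (cv2) and the standard library are available. Lean on these libraries where they do the work, as an engineer would, in place of code of your own. Each camera call takes 0.05 s, during which the arm holds its last target.

## Working session

There is one attempt and no reset: what is moved stays moved. The work goes in short steps, Python scripts to look and compute and a tool call to move; the robot and the scene stay as the last step left them, time stands still between calls to the robot, and variables do not carry over. Pictures are saved under pics/ and viewed, and the job is handed in when it is done.

Besides the shell and the picture viewer there is one more tool, called after "Emit:" as a command line: name --argument value ..., lists and objects as JSON in quotes. send_rows: Moves the arm, as the interface text tells. Its arguments: {"type":"object","properties":{"series":{"type":"array"},"grip_force":{"type":"number"}},"required":["series"]}

```bash
ls; mkdir -p pics
cat > h.py <<'E'
from plant import *
import numpy as np, cv2
from scipy.spatial.transform import Rotation as Ro
def rot(q): return Ro.from_quat([q[1],q[2],q[3],q[0]]).as_matrix()
def proj(c,P):
    P=np.atleast_2d(P); X=P@np.array(c["R"]).T+np.array(c["t"])
    s=X[:,:2]/X[:,2:]; r2=(s**2).sum(1,keepdims=True); s=s*(1+c["k1"]*r2)
    m=np.array(c["mtx"]); return np.c_[s[:,0]*m[0,0]+m[0,2], s[:,1]*m[1,1]+m[1,2]]
def unproj(c,uv,z):
    uv=np.atleast_2d(np.array(uv,float)).reshape(-1,1,2)
    n=cv2.undistortPoints(uv,np.array(c["mtx"],float),np.array([c["k1"],0,0,0.])).reshape(-1,2)
    d=np.c_[n,np.ones(len(n))]@np.array(c["R"]); o=-np.array(c["R"]).T@np.array(c["t"])
    return o+d*((z-o[2])/d[:,2])[:,None]
E
python3 - <<'E'
from h import *
import pickle
print(state())
for n in ["top","side"]:
    c=camera(n); cv2.imwrite(f"pics/{n}0.png",c["color"]); pickle.dump(c,open(n+"0.pkl","wb"))
    print(n,c["mtx"],c["k1"],-np.array(c["R"]).T@c["t"])
    for l in ["scraper","chest","drawer","guard","pull","edge","mug","tape_roll","drawer_floor"]:
        print(l,[(np.round(d["xyz"],3).tolist(),round(d["score"],2),proj(c,d["xyz"]).round().tolist()) for d in look_for(n,l)])
E
```

```text
pics
{'clock': 0.0, 'qpos': array([-1.11899099e+00,  2.60695361e-01, -1.39413837e-01,  1.17267513e+00,
       -4.41593910e-05,  1.57080439e+00]), 'qvel': array([-6.12896887e-05,  3.19946497e-04,  2.37260813e-05,  3.09394253e-04,
        4.72211487e-04,  6.12846684e-04]), 'tau': array([-1.52338820e-03, -4.05677783e+01,  2.53922617e+01,  1.85873627e-02,
       -7.19190621e-05, -1.86368233e-06]), 'position': array([ 0.22890188, -0.4717184 ,  0.23844199]), 'tool_rot': array([ 0.59868347,  0.3756651 ,  0.59989143, -0.37494547]), 'ft_force': array([ 0.79228174,  0.38243978, -1.36713916]), 'ft_torque': array([-0.00137701, -0.01223211, -0.02323758]), 'gripper_width': 0.9975498172563092}
top [[482.34438618   0.         325.95161817]
 [  0.         482.34438618 202.21225392]
 [  0.           0.           1.        ]] 0.05059201761927137 [0.27140066 0.01507162 1.45752191]
scraper [([0.367, -0.104, 0.009], 0.84, [[370.0, 265.0]]), ([0.5, -0.212, 0.014], 0.75, [[406.0, 221.0]])]
chest [([0.553, 0.233, 0.067], 0.75, [[257.0, 198.0]])]
drawer [([0.493, 0.208, 0.014], 0.6, [[267.0, 221.0]])]
guard [
[... 525 characters left out ...]
5678284449 [0.04409826 1.1151332  0.90405532]
scraper [([0.505, -0.216, 0.01], 0.8, [[364.0, 186.0]]), ([0.37, -0.09, 0.009], 0.55, [[388.0, 215.0]]), ([0.492, 0.204, 0.008], 0.49, [[313.0, 258.0]])]
chest [([0.55, 0.262, 0.053], 0.93, [[285.0, 251.0]])]
drawer [([0.49, 0.202, 0.01], 0.92, [[314.0, 257.0]])]
guard [([0.49, 0.206, 0.017], 0.96, [[314.0, 256.0]])]
pull [([0.488, 0.204, 0.014], 0.56, [[315.0, 257.0]])]
edge [([0.5, -0.215, 0.015], 0.79, [[365.0, 185.0]]), ([0.367, -0.084, 0.008], 0.57, [[388.0, 217.0]])]
mug [([0.712, -0.074, 0.06], 0.59, [[292.0, 178.0]])]
tape_roll [([0.367, -0.265, 0.016], 0.86, [[406.0, 188.0]])]
drawer_floor [([0.491, 0.206, 0.01], 0.79, [[314.0, 258.0]])]
```

Run:
```python
import cv2
im=cv2.imread("pics/top0.png"); cv2.imwrite("pics/top0c.png",cv2.resize(im[110:310,210:460],None,fx=3.2,fy=3,interpolation=cv2.INTER_CUBIC)[:600])
im=cv2.imread("pics/side0.png"); cv2.imwrite("pics/side0c.png",cv2.resize(im[130:330,210:470],None,fx=3,fy=3,interpolation=cv2.INTER_CUBIC))
```

```text
(no output)
```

View pics/top0.png

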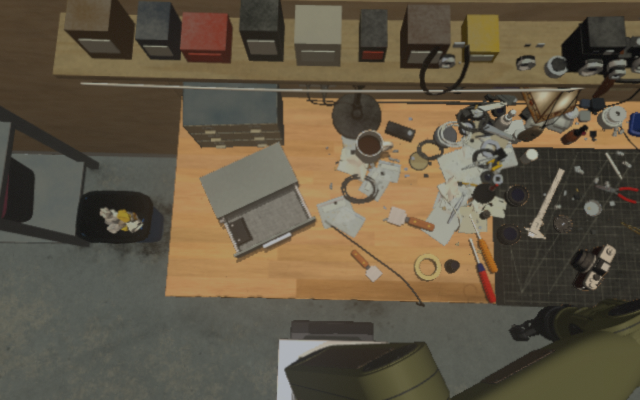

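View pics/top0c.png

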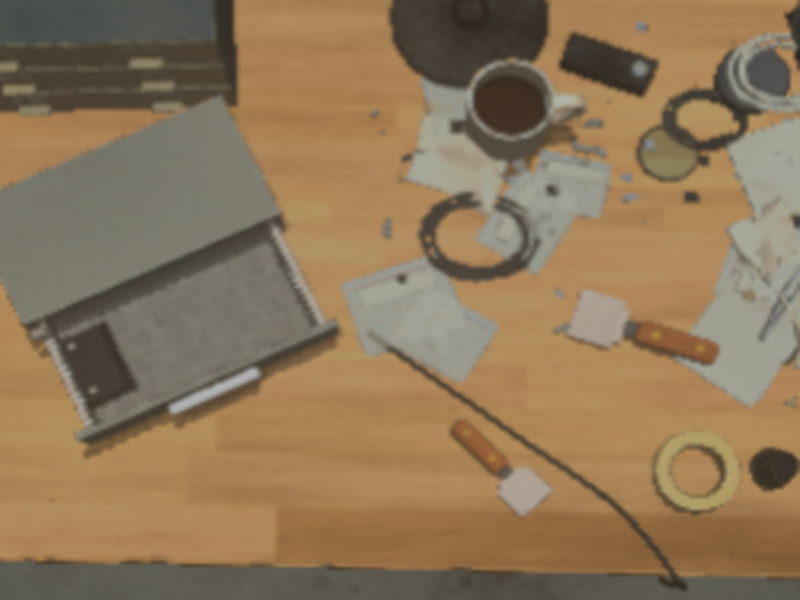

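View pics/side0c.png

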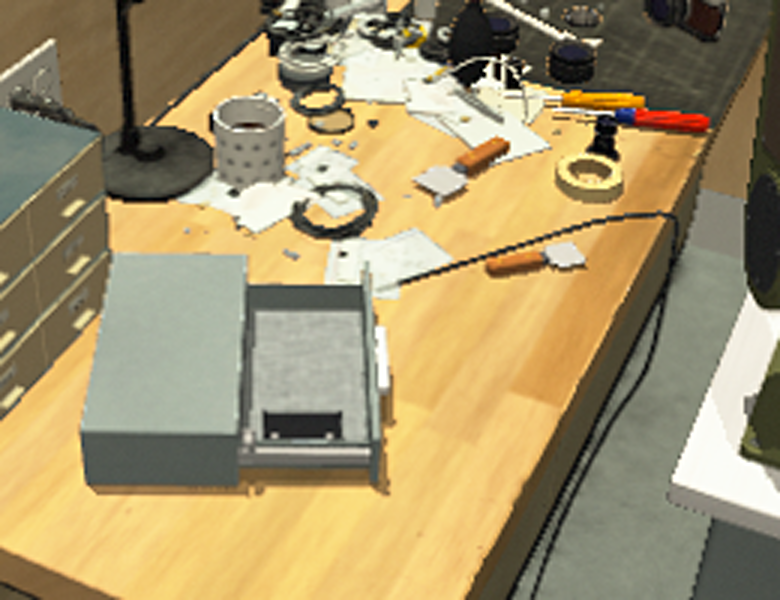

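The candidates for the scraper are the tool at top pixel (409,219) (also at side (364,186)) and the tool at top (366,264) (also at side (388,215)). The first looks larger. I'll measure both and check with a close crop.

Run:
```python
from h import *
import pickle
for n in ["top","side"]:
    c=pickle.load(open(n+"0.pkl","rb"))
    for d in regions_of(n,"scraper"):
        m=d["mask"]; ys,xs=np.nonzero(m)
        P=unproj(c,np.c_[xs,ys],0.012)[:,:2]; mu=P.mean(0); r=cv2.minAreaRect((P*1000).astype(np.float32))
        print(n,round(d["score"],2),len(xs),(xs.mean().round(),ys.mean().round()),mu.round(3),np.round(r[0],1),np.round(r[1],1),round(r[2],1))
im=cv2.imread("pics/top0.png"); a=cv2.resize(im[195:245,380:445],None,fx=11,fy=11,interpolation=cv2.INTER_CUBIC); cv2.imwrite("pics/bigtop.png",a)
im=cv2.imread("pics/top0.png"); a=cv2.resize(im[180:270,200:320],None,fx=6.5,fy=6.5,interpolation=cv2.INTER_CUBIC); cv2.imwrite("pics/drtop.png",a)
im=cv2.imread("pics/side0.png"); a=cv2.resize(im[210:300,235:350],None,fx=6.6,fy=6.6,interpolation=cv2.INTER_CUBIC); cv2.imwrite("pics/drside.png",a)
```

```text
top 0.79 498 (np.float64(409.0), np.float64(220.0)) [ 0.505 -0.222] [ 502.4 -230.7] [138.6  48.9] 72.2
top 0.73 299 (np.float64(367.0), np.float64(266.0)) [ 0.362 -0.096] [368.6 -89. ] [108.1  35.8] 45.8
top 0.41 3842 (np.float64(267.0), np.float64(220.0)) [0.495 0.209] [494.5 208.2] [148.9 268.1] 27.6
side 0.73 218 (np.float64(365.0), np.float64(185.0)) [ 0.501 -0.221] [ 500.9 -226.7] [148.7  46.3] 73.5
side 0.66 140 (np.float64(390.0), np.float64(216.0)) [ 0.362 -0.086] [363.8 -77.5] [103.4  36.4] 51.8
```

View pics/bigtop.png

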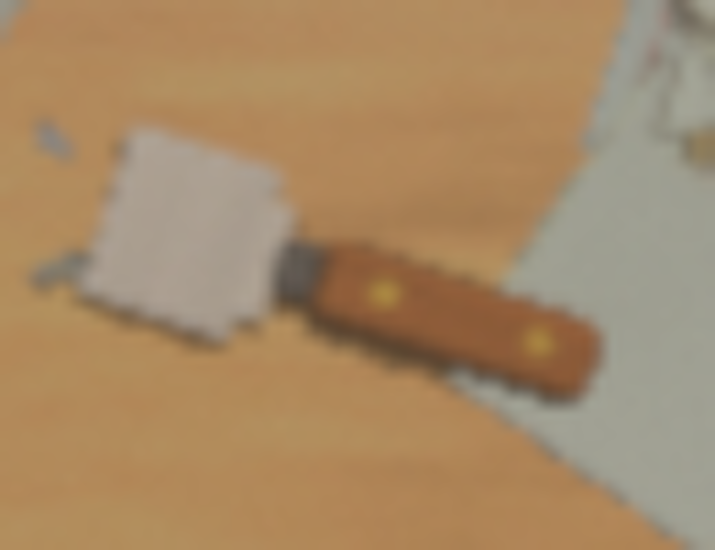

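View pics/drtop.png

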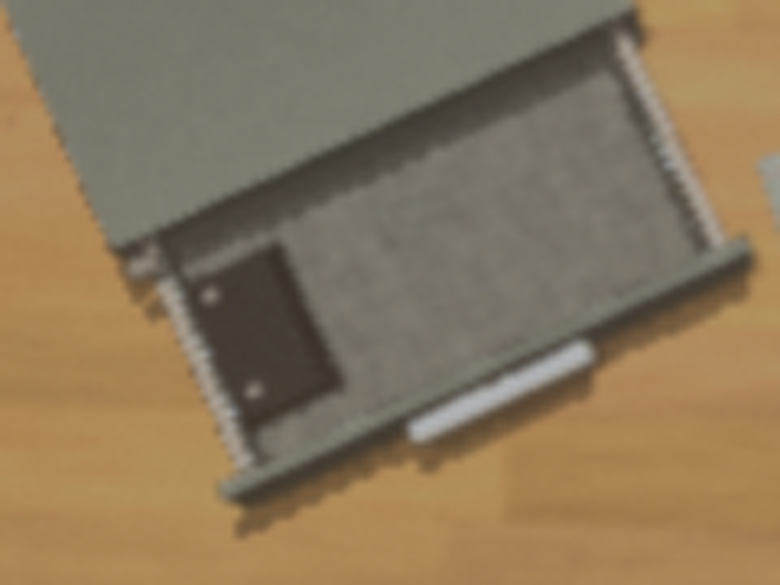

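View pics/drside.png

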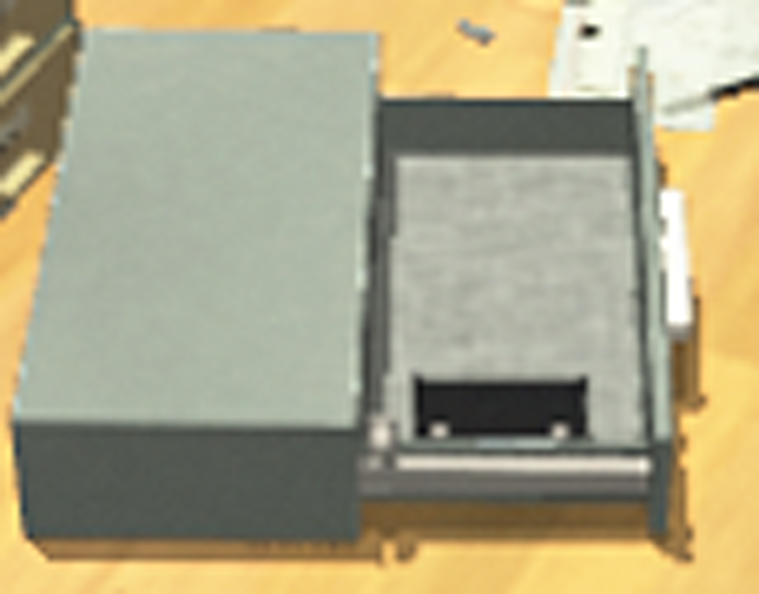

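```bash
cat > fit.py <<'E'
from h import *
import pickle
from scipy.optimize import least_squares
ct=pickle.load(open("top0.pkl","rb"));cs=pickle.load(open("side0.pkl","rb"))
def T(px): return (np.array(px)+.5)/6.5-.5+[200,180]
def S(px): return (np.array(px)+.5)/6.6-.5+[235,210]
# (cam, px, func(open,gy)->chest pt)
obs=[(0,T((118,252)),lambda o,g:(0,.13,.068)),(0,T((638,12)),lambda o,g:(0,-.13,.068)),
(0,T((223,487)),lambda o,g:(-o,.13,.063)),(0,T((237,503)),lambda o,g:(-o-.008,.13,.063)),
(0,T((740,238)),lambda o,g:(-o,-.13,.063)),(0,T((752,260)),lambda o,g:(-o-.008,-.13,.063)),
(0,T((285,245)),lambda o,g:(-o+.095,g,.036)),(0,T((343,385)),lambda o,g:(-o+.025,g,.036)),
(1,S((378,35)),lambda o,g:(0,-.13,.068)),(1,S((360,428)),lambda o,g:(0,.13,.068)),
(1,S((13,418)),lambda o,g:(.135,.13,.068)),(1,S((85,30)),lambda o,g:(.135,-.13,.068)),
(1,S((668,440)),lambda o,g:(-o-.008,.13,.063)),(1,S((645,50)),lambda o,g:(-o-.008,-.13,.063)),
(1,S((415,375)),lambda o,g:(-o+.095,g,.036)),(1,S((585,375)),lambda o,g:(-o+.025,g,.036))]
def w(p,q):
    c,s=np.cos(p[2]),np.sin(p[2]); q=np.array(q); return np.array([p[0]+c*q[0]-s*q[1],p[1]+s*q[0]+c*q[1],q[2]])
def res(p):
    r=[]
    for cam,px,f in obs:
        X=w(p,f(p[3],p[4])); d=p[5:7] if cam==0 else p[7:9]
        X=X+[d[0],d[1],0]
        r+=list(proj((ct,cs)[cam],X)[0]-px)
    return np.r_[r,p[5:9]/.0015]
if __name__=="__main__":
    s=least_squares(res,[.52,.21,.45,.1,.07,0,0,0,0]); print(s.x.round(4)); print(s.fun.reshape(-1,2).round(2).tolist())
    p=s.x; np.save("chest.npy",p)
    print("guard",w(p,(-p[3]+.06,p[4],.023)),"pull",w(p,(-p[3]-.02,0,.041)))
E
python3 fit.py
cat > scr.py <<'E'
from fit import *
def B(px): return (np.array(px)+.5)/11-.5+[380,195]
ob=[(135,125),(-1,0)]
E
python3 - <<'E'
from fit import *
B=lambda px:(np.array(px)+.5)/11-.5+[380,195]
bl=unproj(ct,[B((82,290)),B((132,125)),B((283,177)),B((232,340))],.010)
h=unproj(ct,[B((600,345)),B((575,400)),B((325,240)),B((310,318))],.020)
print(bl.round(4),h.round(4))
e=bl[:2].mean(0); n=bl[2:].mean(0); he=h[:2].mean(0);hf=h[2:].mean(0)
for a,b in((e,n),(e,he),(hf,he)): d=(a-b)[:2];print(np.linalg.norm(d),np.degrees(np.arctan2(d[1],d[0])))
print(e,he)
E
```

```text
[ 0.5468  0.232   0.4691  0.1148  0.0637 -0.0008 -0.0021  0.0008  0.0021]
[[-0.76, 0.66], [0.15, -0.17], [-0.79, 0.24], [-1.84, 0.29], [1.17, -0.2], [0.5, -1.16], [-0.88, -0.21], [-0.25, -0.72], [0.55, -0.82], [-0.16, -0.31], [-0.42, 0.74], [-0.08, -0.45], [1.13, -0.44], [0.96, -1.41], [0.02, -0.51], [0.11, -0.35], [-0.51, -1.42], [0.51, 1.42]]
guard [0.46906971 0.26402515 0.023     ] pull [0.42653257 0.1709994  0.041     ]
[[ 0.5004 -0.1561  0.01  ]
 [ 0.5469 -0.1701  0.01  ]
 [ 0.533  -0.2116  0.01  ]
 [ 0.4873 -0.1971  0.01  ]] [[ 0.4865 -0.2954  0.02  ]
 [ 0.4712 -0.2883  0.02  ]
 [ 0.5139 -0.2213  0.02  ]
 [ 0.4923 -0.2169  0.02  ]]
0.04341517557172198 71.95664178005289
0.1363766091430017 70.83247785615508
0.07672983230239258 71.55368556365529
[ 0.5236105  -0.16305669  0.01      ] [ 0.4788338  -0.29187294  0.02      ]
```

```bash
cat >> h.py <<'E'
def plan(pos, jawdeg=None, s=None):
    """tool-axis shift (mm) to pos, and turn about tool x for jaw axis at world jawdeg, keeping tool down"""
    s=s or state(); R=rot(s["tool_rot"]); d=R.T@(np.array(pos)-s["position"])*1000
    yaw=np.degrees(np.arctan2(R[1,2],R[0,2])); 
    print("pos",s["position"].round(4),"jawyaw",yaw.round(2),"tilt",np.degrees(np.arccos(np.clip(-R[2,0],-1,1))).round(2),"shift",d.round(1),"q6",s["qpos"][5].round(3),"f",s["ft_force"].round(1),"t",round(s["clock"],2),"gw",round(s["gripper_width"],3))
    if jawdeg is not None:
        e=(jawdeg-yaw+90)%180-90; print("turn yaw",round(e,2),"-> tool rx",round(-np.radians(e),4))
        Rf=Ro.from_euler('z',e,degrees=True).as_matrix()@R
        T=np.c_[[0,0,-1],0*R[:,0],0*R[:,0]]; z=Rf[:,2]*[1,1,0]; z/=np.linalg.norm(z); x=np.array([0,0,-1.]); Rt=np.c_[x,np.cross(z,x),z]
        print("exact rotvec",Ro.from_matrix(R.T@Rt).as_rotvec().round(4))
    print("R cols x,y,z", R.T.round(3).tolist())
E
python3 - <<'E'
from h import *
plan([.498,-.237,.12],-18.5)
E
```

```text
pos [ 0.2292 -0.4723  0.2393] jawyaw -64.11 tilt 0.0 shift [119.3 344.6 -94.4] q6 1.571 f [-0.1 -0.1  0.2] t 1.1 gw 1.001
turn yaw 45.61 -> tool rx -0.7961
exact rotvec [-7.961e-01  1.000e-04  1.000e-04]
R cols x,y,z [[0.0, -0.0, -1.0], [0.9, 0.437, -0.0], [0.437, -0.9, 0.0]]
```

Emit:
send_rows --series '[[[0,0,0],[-0.12,0,0],50],[[0,0,0],[-0.12,0,0],50],[[0,0,0],[-0.12,0,0],50],[[0,0,0],[-0.12,0,0],50],[[0,0,0],[-0.12,0,0],50]]'

```text
clock: 1.52
position: [0.2292, -0.4723, 0.2393]
tool_rot: [0.685, 0.174, 0.685, -0.174]
ft_force: [-0.0, 0.0, 0.2]
gripper_width: 0.585
```

Run:
```python
from h import *
plan([.498,-.237,.12],-18.5)
```

```text
pos [ 0.2292 -0.4723  0.2393] jawyaw -28.41 tilt 0.0 shift [119.3 334.9 124.4] q6 0.948 f [-0.   0.   0.2] t 1.52 gw 0.585
turn yaw 9.91 -> tool rx -0.173
exact rotvec [-0.173  0.     0.   ]
R cols x,y,z [[0.0, -0.0, -1.0], [0.476, 0.88, -0.0], [0.88, -0.476, 0.0]]
```

Emit:
send_rows --series '[[[0,0,0],[-0.087,0,0],50],[[0,0,0],[-0.087,0,0],50],[[0,34,20],[0,0,0],50],[[0,34,20],[0,0,0],50],[[0,34,20],[0,0,0],50]]'

```text
clock: 1.93
position: [0.3153, -0.3977, 0.2389]
tool_rot: [0.698, 0.112, 0.698, -0.115]
ft_force: [0.3, -0.6, 0.3]
gripper_width: 0.589
```

Emit:
send_rows --series '[[[4,34,20],[0,0,0],50],[[4,34,20],[0,0,0],50],[[4,34,20],[0,0,0],50],[[4,34,20],[0,0,0],50],[[4,34,20],[0,0,0],50]]'

```text
clock: 2.35
position: [0.4702, -0.2631, 0.2194]
tool_rot: [0.699, 0.112, 0.696, -0.117]
ft_force: [0.4, -1.5, -0.2]
gripper_width: 0.584
```

Run:
```python
from h import *
plan([.498,-.237,.09],-18.5)
```

```text
pos [ 0.4702 -0.2631  0.2194] jawyaw -18.68 tilt 0.47 shift [129.2  34.5  17.4] q6 1.39 f [ 0.4 -1.5 -0.2] t 2.35 gw 0.584
turn yaw 0.18 -> tool rx -0.0032
exact rotvec [-0.0032  0.0047  0.0067]
R cols x,y,z [[0.002, -0.008, -1.0], [0.32, 0.947, -0.007], [0.947, -0.32, 0.005]]
```

Emit:
send_rows --series '[[[24,25,12],[0,0.003,0.004],50],[[30,10,5],[0,0,0],50],[[30,0,0],[0,0,0],50],[[20,0,0],[0,0,0],50],[[0,0,0],[0,0,0],50]]'

```text
clock: 2.77
position: [0.5098, -0.2276, 0.1133]
tool_rot: [0.703, 0.109, 0.694, -0.111]
ft_force: [-1.0, 0.5, 0.2]
gripper_width: 0.587
```

Run:
```python
from h import *
plan([.498,-.237,.011],-18.5)
for n in ["top","side"]:
    c=camera(n); s=state(); u,v=proj(c,s["position"]-[0,0,.08])[0].astype(int); print(n,u,v)
    a=c["color"][v-40:v+40,u-50:u+50]; cv2.imwrite(f"pics/pre_{n}.png",cv2.resize(a,None,fx=7,fy=7,interpolation=cv2.INTER_CUBIC))
```

```text
pos [ 0.5098 -0.2276  0.1133] jawyaw -17.87 tilt 0.71 shift [102.2 -12.5  -9.6] q6 1.462 f [-1.   0.5  0.2] t 2.77 gw 0.587
turn yaw -0.63 -> tool rx 0.011
exact rotvec [0.011  0.0123 0.0006]
R cols x,y,z [[0.012, -0.004, -1.0], [0.307, 0.952, -0.001], [0.952, -0.307, 0.012]]
top 412 216
side 364 177
```

View pics/pre_top.png

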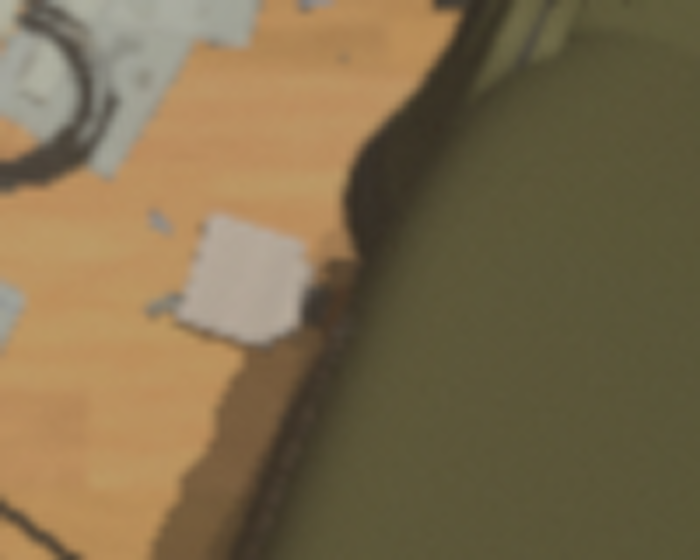

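View pics/pre_side.png

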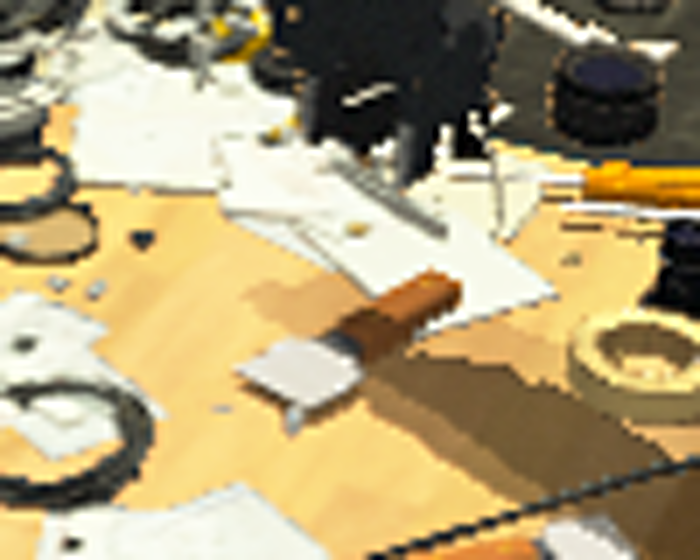

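The side view shows the open fingers (crop about (360,130)) above the scraper, with the blade at crop (300,375). The arm hides the handle in the top view. Next I'll correct the offset and go down.

Emit:
send_rows --series '[[[15,-7,-5],[0.005,0.006,0],50],[[15,-4,-3],[0.003,0.004,0],50],[[10,-2,-1],[0,0,0],50],[[0,0,0],[0,0,0],50],[[0,0,0],[0,0,0],50]]'

```text
clock: 3.28
position: [0.5044, -0.2437, 0.0846]
tool_rot: [0.705, 0.112, 0.69, -0.116]
ft_force: [0.4, 0.3, -0.7]
gripper_width: 0.586
```

Run:
```python
from h import *
plan([.498,-.237,.011],-18.5)
```

```text
pos [ 0.5044 -0.2437  0.0846] jawyaw -18.56 tilt 1.27 shift [73.3  4.6 -9.9] q6 1.445 f [ 0.4  0.3 -0.7] t 3.28 gw 0.586
turn yaw 0.06 -> tool rx -0.0011
exact rotvec [-0.0012  0.022   0.0032]
R cols x,y,z [[0.02, -0.01, -1.0], [0.318, 0.948, -0.003], [0.948, -0.318, 0.022]]
```

Emit:
send_rows --series '[[[10,3,-6],[0,0.012,0.002],50],[[10,2,-4],[0,0.01,0.001],50],[[0,0,0],[0,0,0],50]]'

```text
clock: 3.53
position: [0.4987, -0.2368, 0.0665]
tool_rot: [0.699, 0.114, 0.696, -0.115]
ft_force: [-0.7, 1.4, 0.0]
gripper_width: 0.588
```

Run:
```python
from h import *
plan([.498,-.237,.011],-18.5); print(state()["qvel"].round(3))
```

```text
pos [ 0.4987 -0.2368  0.0665] jawyaw -18.62 tilt 0.28 shift [55.5 -0.4 -0.9] q6 1.452 f [-0.7  1.4  0. ] t 3.53 gw 0.588
turn yaw 0.12 -> tool rx -0.0021
exact rotvec [-0.0021  0.0049  0.0005]
R cols x,y,z [[0.004, -0.002, -1.0], [0.319, 0.948, -0.0], [0.948, -0.319, 0.005]]
[-0.    -0.02   0.017  0.018 -0.     0.001]
```

Emit:
send_rows --series '[[[14,0,-0.5],[0,0.003,0],50],[[14,0,-0.5],[0,0.002,0],50],[[12,0,0],[0,0,0],50],[[6,0,0],[0,0,0],50],[[0,0,0],[0,0,0],50]]'

```text
clock: 3.95
position: [0.4991, -0.2358, 0.0194]
tool_rot: [0.698, 0.114, 0.698, -0.114]
ft_force: [-0.0, -0.3, 0.0]
gripper_width: 0.584
```

Run:
```python
from h import *
plan([.498,-.237,.011],-18.5); print(state()["qvel"].round(3))
```

```text
pos [ 0.4991 -0.2358  0.0194] jawyaw -18.52 tilt 0.07 shift [ 8.4 -1.5 -0.6] q6 1.453 f [-0.  -0.3  0. ] t 3.95 gw 0.584
turn yaw 0.02 -> tool rx -0.0003
exact rotvec [-0.0003  0.0012  0.0005]
R cols x,y,z [[0.001, -0.001, -1.0], [0.318, 0.948, -0.001], [0.948, -0.318, 0.001]]
[ 0.006 -0.001  0.002  0.013  0.001  0.   ]
```

Emit:
send_rows --series '[[[5,-1,-0.5],[0,0,0],50],[[3,0,0],[0,0,0],50],[[0,0,0],[0,0,0],50]]'

```text
clock: 4.2
position: [0.4988, -0.2366, 0.0115]
tool_rot: [0.699, 0.113, 0.697, -0.114]
ft_force: [-0.4, 1.0, -0.1]
gripper_width: 0.588
```

Run:
```python
from h import *
plan([.498,-.237,.011],-18.5)
c=camera("side"); cv2.imwrite("pics/desc.png",cv2.resize(c["color"][130:230,310:430],None,fx=6,fy=6,interpolation=cv2.INTER_CUBIC))
```

```text
pos [ 0.4988 -0.2366  0.0115] jawyaw -18.48 tilt 0.11 shift [ 0.5 -0.7 -0.7] q6 1.451 f [-0.4  1.  -0.1] t 4.2 gw 0.588
turn yaw -0.02 -> tool rx 0.0003
exact rotvec [0.0003 0.0019 0.0005]
R cols x,y,z [[0.002, -0.001, -1.0], [0.317, 0.948, -0.001], [0.948, -0.317, 0.002]]
```

View pics/desc.png

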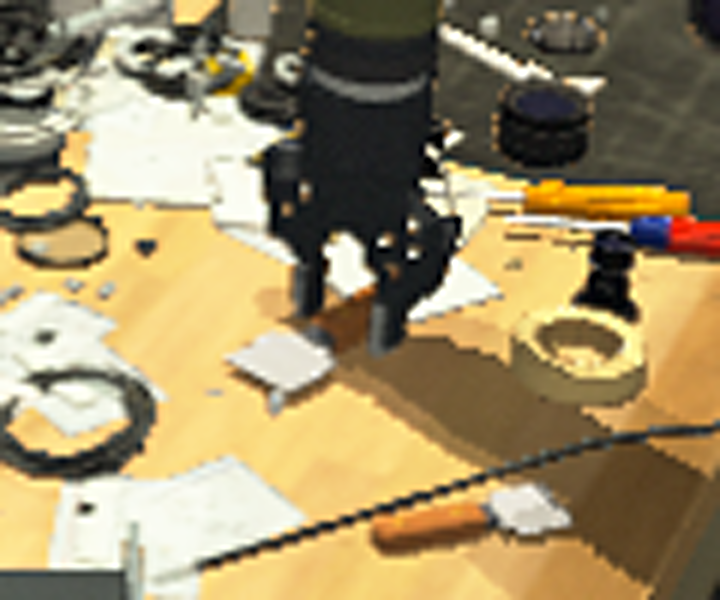

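The fingers (crop (308,295) and (385,330)) stand on either side of the handle at crop (345,320). Closing now.

Emit:
send_rows --series '[[[0,0,0],[0,0,0],10],[[0,0,0],[0,0,0],10],[[0,0,0],[0,0,0],10],[[0,0,0],[0,0,0],10],[[0,0,0],[0,0,0],10]]' --grip_force 60

```text
clock: 4.67
position: [0.5001, -0.2373, 0.0135]
tool_rot: [0.7, 0.113, 0.696, -0.114]
ft_force: [0.3, -0.1, -0.4]
gripper_width: 0.262
```

Emit:
send_rows --series '[[[-5,0,0],[0,0,0],10],[[-20,0,0],[0,0,0],10],[[-30,0,0],[0,0,0],10],[[-30,0,0],[0,0,0],10],[[-20,0,0],[0,0,0],10]]'

```text
clock: 5.08
position: [0.4942, -0.2345, 0.117]
tool_rot: [0.695, 0.114, 0.701, -0.113]
ft_force: [0.9, 0.2, -1.5]
gripper_width: 0.269
```

Run:
```python
from h import *
plan([.498,-.237,.12],-18.5)
c=camera("side"); cv2.imwrite("pics/lift.png",cv2.resize(c["color"][100:220,300:430],None,fx=5,fy=5,interpolation=cv2.INTER_CUBIC))
```

```text
pos [ 0.4942 -0.2345  0.117 ] jawyaw -18.5 tilt 0.56 shift [-3.1 -1.2  4.3] q6 1.451 f [ 0.9  0.2 -1.5] t 5.08 gw 0.269
turn yaw -0.0 -> tool rx 0.0001
exact rotvec [ 0.0001 -0.0097 -0.0007]
R cols x,y,z [[-0.009, 0.004, -1.0], [0.317, 0.948, 0.001], [0.948, -0.317, -0.01]]
```

View pics/lift.png

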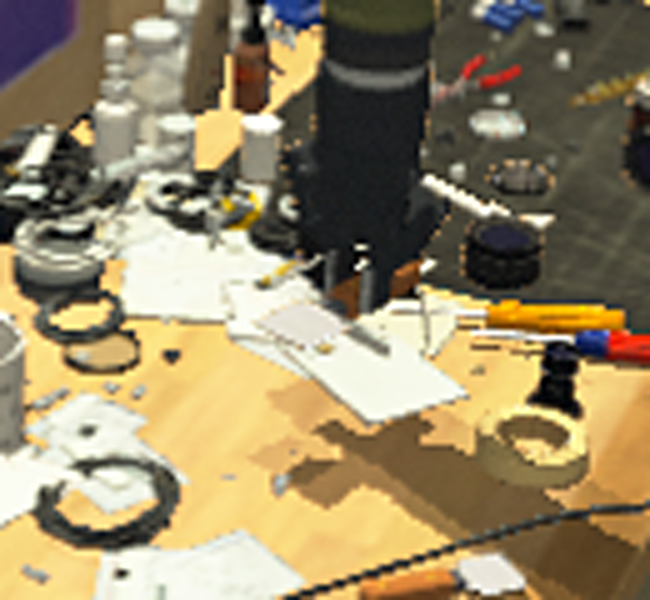

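Emit:
send_rows --series '[[[-5,0,0],[-0.115,0,0],10],[[-5,0,0],[-0.115,0,0],10],[[-5,0,0],[-0.115,0,0],10],[[0,0,0],[-0.115,0,0],10],[[0,0,0],[-0.115,0,0],10]]'

```text
clock: 5.55
position: [0.4982, -0.2364, 0.1411]
tool_rot: [0.701, -0.099, 0.699, 0.097]
ft_force: [0.6, 0.6, -0.2]
gripper_width: 0.265
```

Emit:
send_rows --series '[[[0,0,0],[-0.105,0,0],10],[[0,0,0],[-0.1,0,0],10],[[0,0,0],[0,0,0],10]]'

```text
clock: 5.8
position: [0.498, -0.2363, 0.1418]
tool_rot: [0.687, -0.175, 0.684, 0.172]
ft_force: [0.7, 0.3, -0.3]
gripper_width: 0.263
```

Run:
```python
from h import *
plan([.513,.177,.135],26.9)
```

```text
pos [ 0.498  -0.2363  0.1418] jawyaw 28.38 tilt 0.26 shift [  5.8 356.5 209.7] q6 0.633 f [ 0.7  0.3 -0.3] t 5.8 gw 0.263
turn yaw -1.48 -> tool rx 0.0259
exact rotvec [0.0259 0.0024 0.0039]
R cols x,y,z [[0.004, -0.002, -1.0], [-0.475, 0.88, -0.004], [0.88, 0.475, 0.002]]
```

Emit:
send_rows --series '[[[0,25,15],[0.01,0,0],10],[[0,34,20],[0.01,0,0],10],[[0,34,20],[0.005,0,0],10],[[0,34,20],[0,0,0],10],[[0,34,20],[0,0,0],10]]'

```text
clock: 6.22
position: [0.5113, -0.0522, 0.141]
tool_rot: [0.692, -0.157, 0.688, 0.151]
ft_force: [0.9, -0.0, -0.8]
gripper_width: 0.263
```

Emit:
send_rows --series '[[[0,34,20],[0,0,0],10],[[0,34,20],[0,0,0],10],[[0,34,20],[0,0,0],10],[[0,34,20],[0,0,0],10],[[0,20,12],[0,0,0],10]]'

```text
clock: 6.63
position: [0.5282, 0.1391, 0.1405]
tool_rot: [0.694, -0.152, 0.689, 0.147]
ft_force: [-0.1, 0.0, -0.6]
gripper_width: 0.265
```

Emit:
send_rows --series '[[[0,0,0],[0,0,0],10],[[0,0,0],[0,0,0],10]]'

```text
clock: 6.8
position: [0.5284, 0.1451, 0.1403]
tool_rot: [0.694, -0.153, 0.688, 0.148]
ft_force: [-0.4, 0.5, -0.2]
gripper_width: 0.26
```

Run:
```python
from h import *
plan([.513,.177,.12],26.9)
```

```text
pos [0.5284 0.1451 0.1403] jawyaw 24.58 tilt 0.59 shift [20.1 35.6 -0.9] q6 1.413 f [-0.4  0.5 -0.2] t 6.8 gw 0.26
turn yaw 2.32 -> tool rx -0.0404
exact rotvec [-0.0404  0.0069  0.0076]
R cols x,y,z [[0.01, -0.004, -1.0], [-0.416, 0.909, -0.007], [0.909, 0.416, 0.007]]
```

Emit:
send_rows --series '[[[0,20,0],[-0.02,0.004,0.004],10],[[5,12,0],[-0.02,0.003,0.003],10],[[0,3,0],[0,0,0],10],[[0,0,0],[0,0,0],10],[[0,0,0],[0,0,0],10]]'

```text
clock: 7.22
position: [0.5124, 0.1737, 0.1341]
tool_rot: [0.688, -0.163, 0.689, 0.161]
ft_force: [0.1, -0.9, -0.6]
gripper_width: 0.266
```

Run:
```python
from h import *
import pickle
plan([.513,.177,.12],26.9)
for n in ["top","side"]:
    c=camera(n); c["st"]=state(); pickle.dump(c,open(n+"1.pkl","wb"))
    a=c["color"][170:280,190:340] if n=="top" else c["color"][190:300,235:380]
    cv2.imwrite(f"pics/over_{n}.png",cv2.resize(a,None,fx=5.3,fy=5.3,interpolation=cv2.INTER_CUBIC))
```

```text
pos [0.5124 0.1737 0.1341] jawyaw 26.47 tilt 0.24 shift [14.1  2.7  2. ] q6 1.438 f [ 0.1 -0.9 -0.6] t 7.22 gw 0.266
turn yaw 0.43 -> tool rx -0.0075
exact rotvec [-0.0075 -0.0031  0.003 ]
R cols x,y,z [[-0.001, -0.004, -1.0], [-0.446, 0.895, -0.003], [0.895, 0.446, -0.003]]
```

View pics/over_top.png

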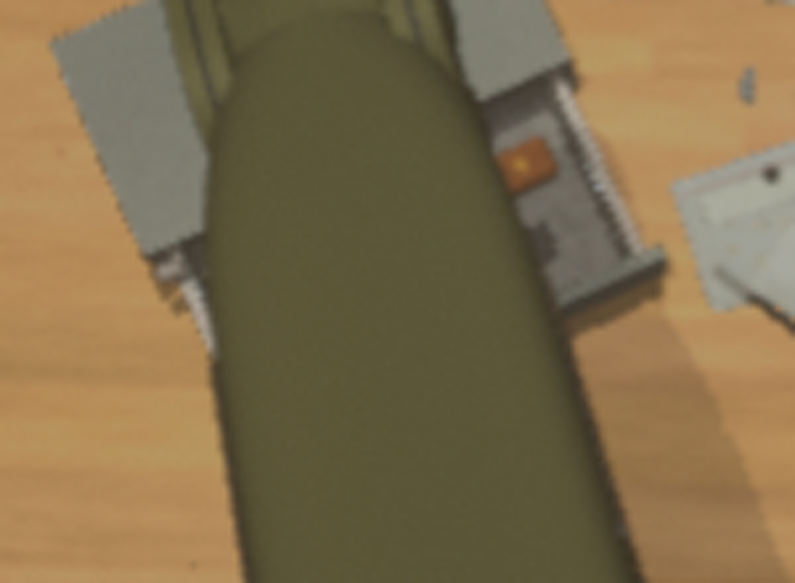

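View pics/over_side.png

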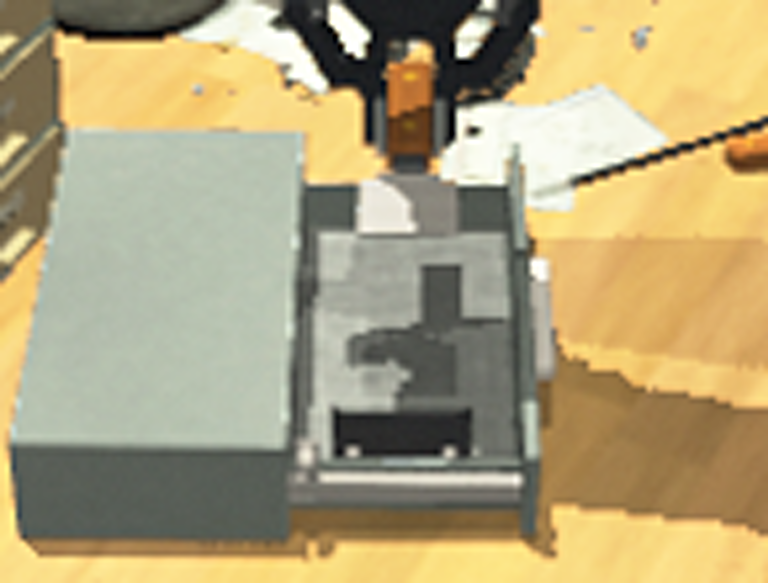

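Run:
```python
from fit import *
p=np.load("chest.npy")
c=pickle.load(open("side1.pkl","rb")); st=c["st"]
f=lambda x,y:(np.array((x,y))+.5)/5.3-.5+[235,190]
z=st["position"][2]-.0125
e=unproj(c,[f(358,235),f(457,235)],z+.010); g=unproj(c,[f(333,410),f(472,410)],.036)
nk=unproj(c,[f(386,153),f(433,160)],z+.018); he=unproj(c,[f(387,62),f(434,62)],z+.018)
th=p[2]; L=lambda X:(np.array([[np.cos(th),np.sin(th)],[-np.sin(th),np.cos(th)]])@(np.array(X)[:2]-p[:2])*1000).round(1)
print("tcp",L(st["position"]))
for n,a in(("e",e),("g",g),("nk",nk),("he",he)): print(n,[L(q) for q in a],L(a.mean(0)))
ct1=pickle.load(open("top1.pkl","rb")); t=lambda x,y:(np.array((x,y))+.5)/5.3-.5+[190,170]
h=unproj(ct1,[t(545,137),t(557,175)],z+.02); print("top handle end",[L(q) for q in h],L(h.mean(0)))
for P in ((-.0548,.0637,.036),): print(proj(c,w(p,P)))
```

```text
tcp [-56.7 -36.6]
e [array([-30.7,  46.6]), array([-79.7,  46. ])] [-55.2  46.3]
g [array([-18.2,  69.5]), array([-89. ,  68.9])] [-53.6  69.2]
nk [array([-44.1, -10.7]), array([-68.,  -5.])] [-56.   -7.8]
he [array([-43.9, -92.6]), array([-69.2, -92.9])] [-56.5 -92.8]
top handle end [array([-50. , -97.3]), array([-71.2, -94.4])] [-60.6 -95.8]
[[311.0038786  265.57390946]]
```

Emit:
send_rows --series '[[[12,0,1],[-0.004,-0.002,0.002],10],[[20,0,0.5],[-0.003,0,0],10],[[20,0,0],[0,0,0],10],[[15,0,0],[0,0,0],10],[[8,0,0],[0,0,0],10]]'

```text
clock: 7.73
position: [0.5198, 0.1714, 0.0609]
tool_rot: [0.692, -0.162, 0.685, 0.161]
ft_force: [0.5, -0.7, -0.8]
gripper_width: 0.265
```

Emit:
send_rows --series '[[[0,0,0],[0,0,0],10]]'

```text
clock: 7.82
position: [0.5187, 0.1703, 0.0593]
tool_rot: [0.691, -0.162, 0.686, 0.161]
ft_force: [0.1, -0.6, -1.1]
gripper_width: 0.258
```

```bash
cat >> fit.py <<'E'
def L(X):
    p=np.load("chest.npy"); th=p[2]; return (np.array([[np.cos(th),np.sin(th)],[-np.sin(th),np.cos(th)]])@(np.array(X)[:2]-p[:2])*1000).round(1)
E
python3 - <<'E'
from fit import *
plan([.5138,.1745,.026],26.9)
n="side"
c=camera(n); c["st"]=state(); pickle.dump(c,open(n+"2.pkl","wb"))
print("tcp",L(c["st"]["position"]))
a=c["color"][190:300,235:380]
cv2.imwrite(f"pics/low_{n}.png",cv2.resize(a,None,fx=5.3,fy=5.3,interpolation=cv2.INTER_CUBIC))
E
```

```text
pos [0.5187 0.1703 0.0593] jawyaw 26.38 tilt 0.44 shift [33.2  6.1 -2.7] q6 1.429 f [ 0.1 -0.6 -1.1] t 7.82 gw 0.258
turn yaw 0.52 -> tool rx -0.0091
exact rotvec [-0.0091  0.0067  0.0037]
R cols x,y,z [[0.008, -0.0, -1.0], [-0.444, 0.896, -0.004], [0.896, 0.444, 0.007]]
tcp [-52.6 -42.4]
```

View pics/low_side.png

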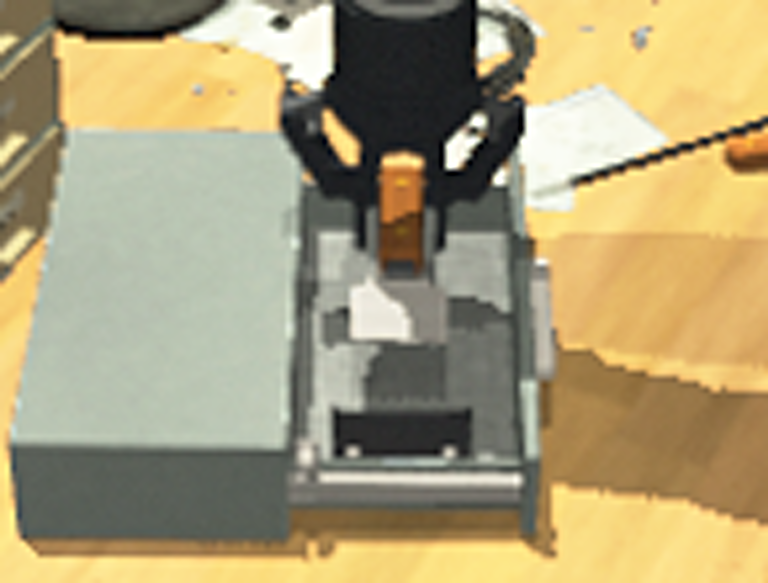

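```bash
cat > meas.py <<'E'
from fit import *
import sys
def meas(pk,e0,e1,h0,h1,dz=.0125):
    c=pickle.load(open(pk,"rb")); z=c["st"]["position"][2]-dz
    f=lambda q:(np.array(q)+.5)/5.3-.5+[235,190]
    e=unproj(c,[f(e0),f(e1)],z+.010); g=unproj(c,[f((333,410)),f((472,410))],.036); h=unproj(c,[f(h0),f(h1)],z+.02)
    print("tcp",L(c["st"]["position"]),"edge",L(e[0]),L(e[1]),L(e.mean(0)),"guard",L(g.mean(0)),"hend",L(h.mean(0)))
E
python3 -c "
from meas import *
meas('side2.pkl',(349,341),(444,341),(380,160),(426,160))"
```

```text
tcp [-52.6 -42.4] edge [-25.8  40.7] [-74.6  40.2] [-50.2  40.5] guard [-53.6  69.2] hend [ -53.1 -101.3]
```

Emit:
send_rows --series '[[[6,3,-1],[-0.01,0.004,0.002],10],[[8,1,-0.5],[-0.01,0.003,0.002],10],[[6,0,0],[0,0,0],10],[[4,0,0],[0,0,0],10],[[0,0,0],[0,0,0],10]]'

```text
clock: 8.28
position: [0.5187, 0.1739, 0.0369]
tool_rot: [0.689, -0.168, 0.685, 0.169]
ft_force: [0.7, -0.8, -1.3]
gripper_width: 0.264
```

Run:
```python
from fit import *
plan(w(np.load("chest.npy"),(-.0545,-.038,.026)),27.8)
n="side"
c=camera(n); c["st"]=state(); pickle.dump(c,open(n+"3.pkl","wb"))
print("tcp",L(c["st"]["position"]))
a=c["color"][190:300,235:380]
cv2.imwrite(f"pics/low3_{n}.png",cv2.resize(a,None,fx=5.3,fy=5.3,interpolation=cv2.INTER_CUBIC))
```

```text
pos [0.5187 0.1739 0.0369] jawyaw 27.59 tilt 0.32 shift [10.9  1.1 -3.3] q6 1.413 f [ 0.7 -0.8 -1.3] t 8.28 gw 0.264
turn yaw 0.21 -> tool rx -0.0037
exact rotvec [-0.0037  0.0056  0.0005]
R cols x,y,z [[0.005, 0.002, -1.0], [-0.463, 0.886, -0.001], [0.886, 0.463, 0.006]]
tcp [-51.1 -39.1]
```

View pics/low3_side.png

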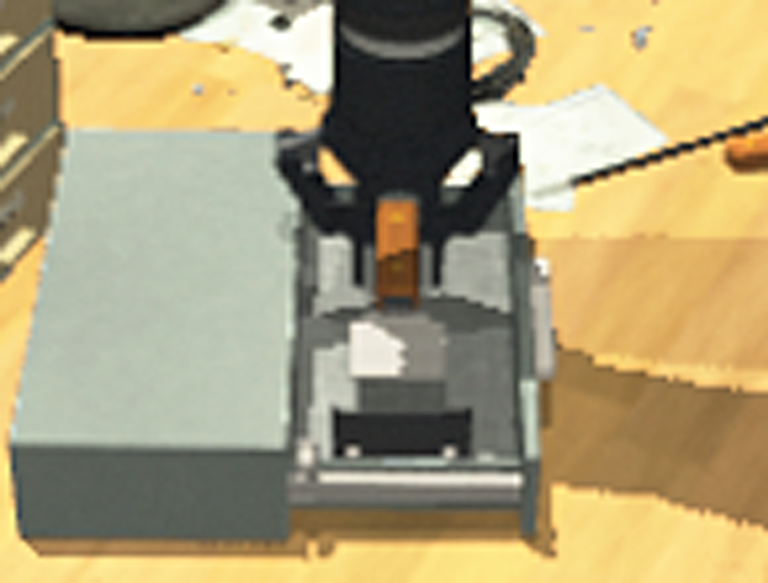

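```bash
python3 -c "
from meas import *
meas('side3.pkl',(349,378),(445,378),(377,198),(420,198))"
```

```text
tcp [-51.1 -39.1] edge [-25.8  43.7] [-75.5  43.3] [-50.7  43.5] guard [-53.6  69.2] hend [-50.8 -96.1]
```

Emit:
send_rows --series '[[[0,0,-3],[-0.002,0.004,0],10],[[3,0,-2],[0,0.002,0],10],[[3,0,0],[0,0,0],10],[[0,0,0],[0,0,0],10]]'

```text
clock: 8.67
position: [0.5146, 0.1718, 0.0316]
tool_rot: [0.687, -0.17, 0.686, 0.169]
ft_force: [-1.1, 0.2, -0.2]
gripper_width: 0.264
```

Run:
```python
from fit import *
plan(w(np.load("chest.npy"),(-.0545,-.038,.026)),27.8)
print("tcp",L(state()["position"]))
```

```text
pos [0.5146 0.1718 0.0316] jawyaw 27.73 tilt 0.07 shift [5.6 1.1 1.4] q6 1.409 f [-1.1  0.2 -0.2] t 8.67 gw 0.264
turn yaw 0.07 -> tool rx -0.0012
exact rotvec [-0.0012  0.0009  0.0009]
R cols x,y,z [[0.001, -0.0, -1.0], [-0.465, 0.885, -0.001], [0.885, 0.465, 0.001]]
tcp [-55.9 -39.1]
```

Emit:
send_rows --series '[[[2,0,1],[0,0,0],10],[[2,0,0],[0,0,0],10],[[0,0,0],[0,0,0],10]]'

```text
clock: 8.92
position: [0.5157, 0.1723, 0.0273]
tool_rot: [0.687, -0.17, 0.686, 0.169]
ft_force: [0.1, -0.7, -1.2]
gripper_width: 0.264
```

Run:
```python
from fit import *
plan(w(np.load("chest.npy"),(-.0545,-.038,.026)),27.8)
n="side"
c=camera(n); c["st"]=state(); pickle.dump(c,open(n+"4.pkl","wb"))
print("tcp",L(c["st"]["position"]))
a=c["color"][190:300,235:380]
cv2.imwrite(f"pics/low4_{n}.png",cv2.resize(a,None,fx=5.3,fy=5.3,interpolation=cv2.INTER_CUBIC))
```

```text
pos [0.5157 0.1723 0.0273] jawyaw 27.73 tilt 0.09 shift [1.3 1.1 0.2] q6 1.41 f [ 0.1 -0.7 -1.2] t 8.92 gw 0.264
turn yaw 0.07 -> tool rx -0.0012
exact rotvec [-0.0012  0.0013  0.001 ]
R cols x,y,z [[0.002, -0.0, -1.0], [-0.465, 0.885, -0.001], [0.885, 0.465, 0.001]]
tcp [-54.6 -39.1]
```

View pics/low4_side.png

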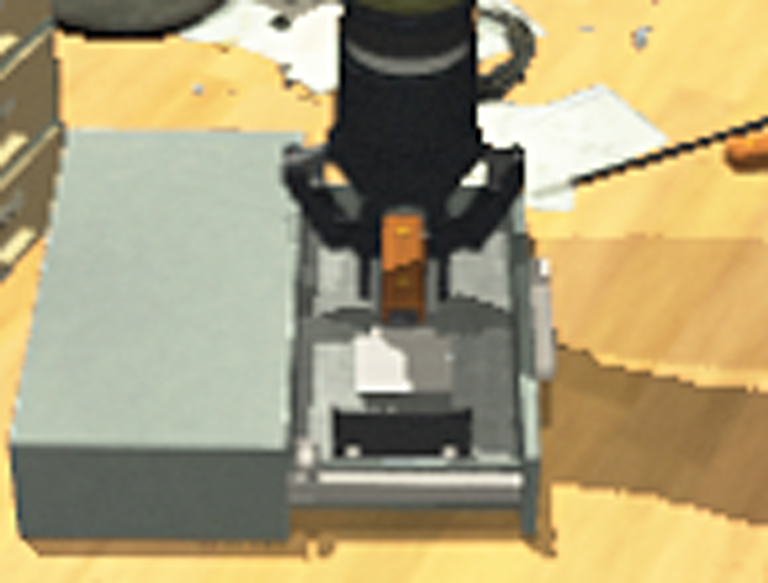

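```bash
python3 -c "
from meas import *
meas('side4.pkl',(356,393),(452,393),(382,214),(426,214))"
```

```text
tcp [-54.6 -39.1] edge [-29.4  44.4] [-79.3  43.9] [-54.4  44.1] guard [-53.6  69.2] hend [-54.  -94.1]
```

Emit:
send_rows --series '[[[1,0,0],[0,0.001,0],10],[[1,0,0],[0,0,0],10],[[0,0,0],[0,0,0],10]]'

```text
clock: 9.22
position: [0.5164, 0.1726, 0.0259]
tool_rot: [0.687, -0.17, 0.686, 0.169]
ft_force: [0.8, 0.4, -0.9]
gripper_width: 0.265
```

Run:
```python
from fit import *
plan(w(np.load("chest.npy"),(-.0545,-.038,.026)),27.8)
print("tcp",L(state()["position"]))
```

```text
pos [0.5164 0.1726 0.0259] jawyaw 27.73 tilt 0.11 shift [-0.1  1.2 -0.5] q6 1.41 f [ 0.8  0.4 -0.9] t 9.22 gw 0.265
turn yaw 0.07 -> tool rx -0.0012
exact rotvec [-0.0012  0.0016  0.0011]
R cols x,y,z [[0.002, -0.0, -1.0], [-0.465, 0.885, -0.001], [0.885, 0.465, 0.002]]
tcp [-54.  -39.2]
```

Emit:
send_rows --series '[[[1,0,0],[0,0,0],10],[[1,0,0],[0,0,0],10],[[0,0,0],[0,0,0],10]]'

```text
clock: 9.47
position: [0.5179, 0.1733, 0.0262]
tool_rot: [0.688, -0.169, 0.685, 0.17]
ft_force: [0.2, -0.1, -0.3]
gripper_width: 0.26
```

Emit:
send_rows --series '[[[1,0,0],[0,0,0],10],[[1,0,0],[0,0,0],10]]'

```text
clock: 9.63
position: [0.519, 0.1738, 0.0258]
tool_rot: [0.689, -0.169, 0.684, 0.17]
ft_force: [-1.7, -0.0, 10.2]
gripper_width: 0.259
```

Emit:
send_rows --series '[[[-0.5,0,-2],[0,0.004,0],10],[[0,0,0],[0,0,0],10]]'

```text
clock: 9.8
position: [0.5176, 0.173, 0.0266]
tool_rot: [0.688, -0.17, 0.685, 0.169]
ft_force: [-0.2, -0.5, -1.3]
gripper_width: 0.265
```

Run:
```python
from fit import *
plan(w(np.load("chest.npy"),(-.054,-.038,.026)),27.8)
print("tcp",L(state()["position"]))
```

```text
pos [0.5176 0.173  0.0266] jawyaw 27.74 tilt 0.3 shift [ 0.6  1.4 -1.2] q6 1.41 f [-0.2 -0.5 -1.3] t 9.8 gw 0.265
turn yaw 0.06 -> tool rx -0.001
exact rotvec [-0.001   0.0049  0.0016]
R cols x,y,z [[0.005, 0.001, -1.0], [-0.465, 0.885, -0.002], [0.885, 0.465, 0.005]]
tcp [-52.7 -39.4]
```

Emit:
send_rows --series '[[[0,6,-1],[0,0.004,0],10],[[0,6,0],[0,0,0],10],[[0,6,0],[0,0,0],10],[[0,0,0],[0,0,0],10]]'

```text
clock: 10.13
position: [0.5074, 0.1891, 0.0259]
tool_rot: [0.687, -0.17, 0.687, 0.168]
ft_force: [0.1, -0.1, 2.4]
gripper_width: 0.263
```

Run:
```python
from fit import *
plan(w(np.load("chest.npy"),(-.0535,.025,.0262)),27.6)
n="side"
c=camera(n); c["st"]=state(); pickle.dump(c,open(n+"5.pkl","wb"))
print("tcp",L(c["st"]["position"]))
a=c["color"][190:300,235:380]
cv2.imwrite(f"pics/low5_{n}.png",cv2.resize(a,None,fx=5.3,fy=5.3,interpolation=cv2.INTER_CUBIC))
```

```text
pos [0.5074 0.1891 0.0259] jawyaw 27.68 tilt 0.15 shift [-0.5 45.4  1.6] q6 1.446 f [ 0.1 -0.1  2.4] t 10.13 gw 0.263
turn yaw -0.08 -> tool rx 0.0013
exact rotvec [ 0.0013 -0.0004  0.0026]
R cols x,y,z [[0.001, -0.002, -1.0], [-0.464, 0.886, -0.003], [0.886, 0.464, -0.0]]
tcp [-54.5 -20.4]
```

View pics/low5_side.png

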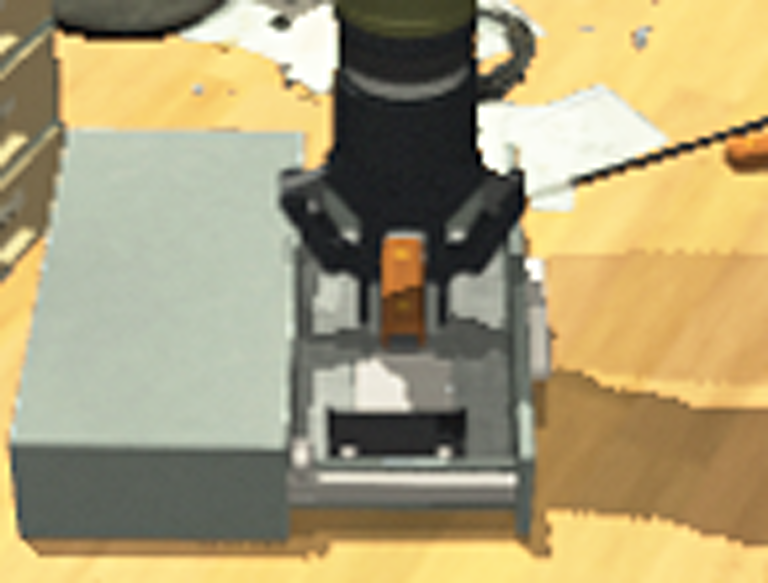

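Emit:
send_rows --series '[[[-1.5,0,2],[0,0,0.002],10],[[0,0,1.5],[0,0,0],10],[[0,0,0],[0,0,0],10]]'

```text
clock: 10.43
position: [0.5099, 0.1914, 0.027]
tool_rot: [0.686, -0.17, 0.687, 0.17]
ft_force: [-0.5, 0.0, -1.0]
gripper_width: 0.265
```

```bash
cat > look.py <<'E'
from fit import *
import sys
k=sys.argv[1]
plan(w(np.load("chest.npy"),(-.0515,.025,.0265)),27.2)
c=camera("side"); c["st"]=state(); pickle.dump(c,open(f"side{k}.pkl","wb"))
print("tcp",L(c["st"]["position"]))
a=c["color"][200:300,275:355]
cv2.imwrite(f"pics/lk{k}.png",cv2.resize(a,None,fx=6,fy=6,interpolation=cv2.INTER_CUBIC))
E
python3 look.py 6
```

```text
pos [0.5099 0.1914 0.027 ] jawyaw 27.76 tilt 0.1 shift [ 0.5 44.5  0.4] q6 1.445 f [-0.5  0.  -1. ] t 10.43 gw 0.265
turn yaw -0.56 -> tool rx 0.0097
exact rotvec [ 0.0097 -0.0016 -0.0006]
R cols x,y,z [[-0.002, -0.0, -1.0], [-0.466, 0.885, 0.001], [0.885, 0.466, -0.002]]
tcp [-51.3 -19.6]
```

View pics/lk6.png

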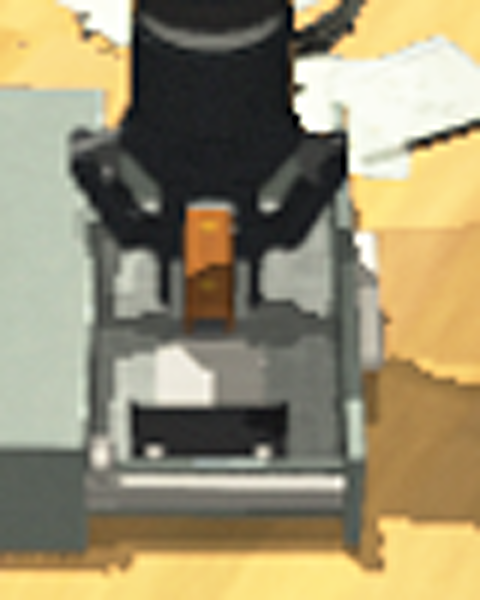

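Emit:
send_rows --series '[[[0,5,0.3],[0.005,0,0],10],[[0,6,0.2],[0.003,0,0],10],[[0,6,0.1],[0,0,0],10],[[0,0,0],[0,0,0],10]]'

```text
clock: 10.82
position: [0.5018, 0.2075, 0.0265]
tool_rot: [0.686, -0.166, 0.688, 0.166]
ft_force: [-0.3, -0.4, -1.3]
gripper_width: 0.258
```

```bash
python3 look.py 7
```

```text
pos [0.5018 0.2075 0.0265] jawyaw 27.15 tilt 0.16 shift [ 0.  26.4 -0.2] q6 1.489 f [-0.3 -0.4 -1.3] t 10.82 gw 0.258
turn yaw 0.05 -> tool rx -0.0009
exact rotvec [-0.0009 -0.0026 -0.0012]
R cols x,y,z [[-0.003, -0.0, -1.0], [-0.456, 0.89, 0.001], [0.89, 0.456, -0.003]]
tcp [-51.2  -1.8]
```

View pics/lk7.png

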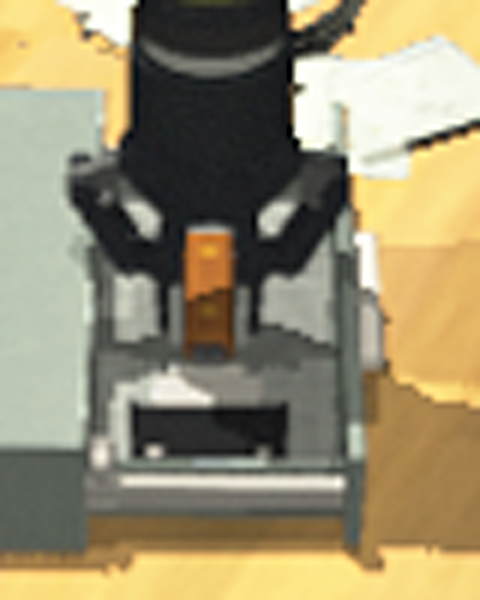

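The blade's leading part is now hidden behind the guard's upper lip (crop row 405). The drawer hasn't moved and there's no force, so I'll carry on in.

Emit:
send_rows --series '[[[0,5,0],[0,0,0],10],[[0,5,0],[0,0,0],10],[[0,5,0],[0,0,0],10],[[0,2,0],[0,0,0],10],[[0,0,0],[0,0,0],10]]'

```text
clock: 11.28
position: [0.493, 0.2241, 0.0265]
tool_rot: [0.686, -0.166, 0.688, 0.166]
ft_force: [0.2, -0.1, -1.1]
gripper_width: 0.267
```

```bash
python3 look.py 8
```

```text
pos [0.493  0.2241 0.0265] jawyaw 27.18 tilt 0.16 shift [0.  7.7 0. ] q6 1.523 f [ 0.2 -0.1 -1.1] t 11.28 gw 0.267
turn yaw 0.02 -> tool rx -0.0003
exact rotvec [-0.0003 -0.0027 -0.0006]
R cols x,y,z [[-0.003, -0.001, -1.0], [-0.457, 0.89, 0.001], [0.89, 0.457, -0.003]]
tcp [-51.5  17.2]
```

View pics/lk8.png

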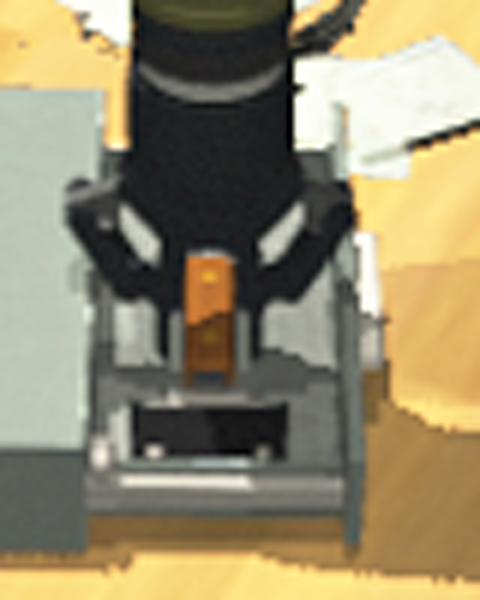

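Emit:
send_rows --series '[[[0,3,0],[0,0,0],10],[[0,2,0],[0,0,0],10],[[0,2,0],[0,0,0],10]]'

```text
clock: 11.58
position: [0.4899, 0.2303, 0.0265]
tool_rot: [0.686, -0.166, 0.688, 0.166]
ft_force: [-0.5, -0.7, -1.1]
gripper_width: 0.267
```

Emit:
send_rows --series '[[[0,2,0],[0,0,0],10],[[0,1,0],[0,0,0],10]]'

```text
clock: 11.75
position: [0.4888, 0.2324, 0.0266]
tool_rot: [0.687, -0.167, 0.688, 0.165]
ft_force: [1.5, -4.3, -0.4]
gripper_width: 0.261
```

```bash
python3 look.py 9
```

```text
pos [0.4888 0.2324 0.0266] jawyaw 27.1 tilt 0.2 shift [ 0.1 -1.6  0. ] q6 1.543 f [ 1.5 -4.3 -0.4] t 11.75 gw 0.261
turn yaw 0.1 -> tool rx -0.0017
exact rotvec [-0.0017 -0.0027  0.0023]
R cols x,y,z [[-0.001, -0.003, -1.0], [-0.456, 0.89, -0.002], [0.89, 0.456, -0.003]]
tcp [-51.5  26.6]
```

View pics/lk9.png

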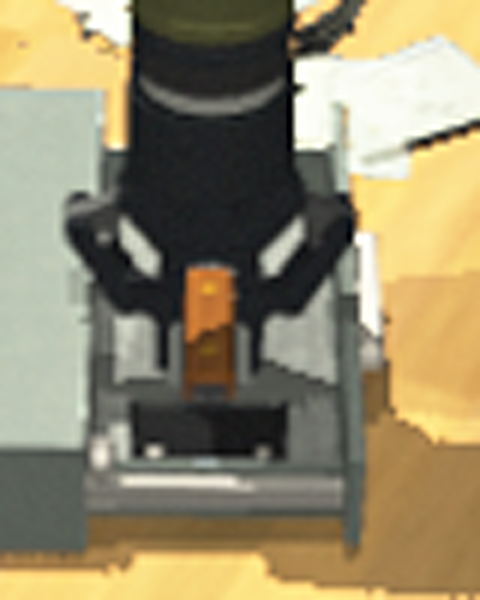

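Emit:
send_rows --series '[[[0,1.5,0],[0,0,0],10],[[0,1,0],[0,0,0],10]]'

```text
clock: 11.97
position: [0.4887, 0.2323, 0.0268]
tool_rot: [0.687, -0.168, 0.688, 0.162]
ft_force: [1.5, -4.8, 0.4]
gripper_width: 0.266
```

Emit:
send_rows --series '[[[0.7,-0.5,0],[0,0,0],10],[[0,0,0],[0,0,0],32],[[0,0,0],[0,0,0],32],[[0,0,0],[0,0,0],32]]'

```text
clock: 12.3
position: [0.4887, 0.2337, 0.0264]
tool_rot: [0.687, -0.166, 0.688, 0.164]
ft_force: [-0.7, 0.1, 0.0]
gripper_width: 0.374
```

```bash
python3 look.py 10
```

```text
pos [0.4887 0.2337 0.0264] jawyaw 27.03 tilt 0.2 shift [-0.1 -2.8 -0.4] q6 1.547 f [-0.7  0.1  0. ] t 12.3 gw 0.374
turn yaw 0.17 -> tool rx -0.003
exact rotvec [-0.003  -0.0016  0.0032]
R cols x,y,z [[-0.0, -0.004, -1.0], [-0.454, 0.891, -0.003], [0.891, 0.454, -0.002]]
tcp [-51.   27.8]
```

View pics/lk10.png

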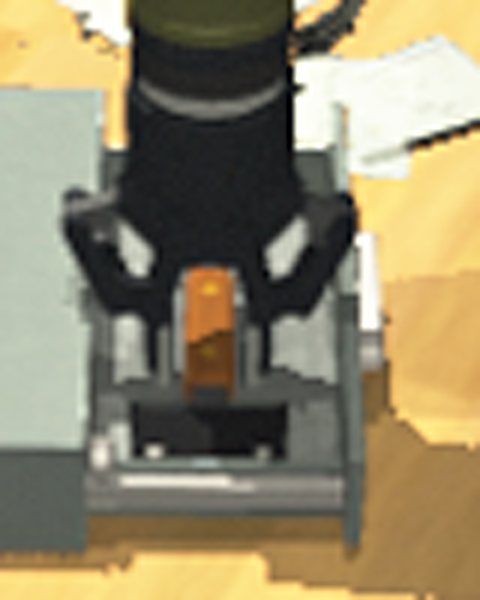

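The fingers are clear of the handle on both sides (crop (165,350) and (250,350)), and the blade is in the guard. Raising straight up.

Emit:
send_rows --series '[[[-8,0,0],[0,0,0],32],[[-15,0,0],[0,0,0],32],[[-25,0,0],[0,0,0],32],[[-30,0,0],[0,0,0],32],[[-25,0,0],[0,0,0],32]]'

```text
clock: 12.77
position: [0.4834, 0.2326, 0.1286]
tool_rot: [0.682, -0.167, 0.693, 0.164]
ft_force: [-0.0, -0.4, 0.4]
gripper_width: 0.377
```

```bash
python3 look.py 11
```

```text
pos [0.4834 0.2326 0.1286] jawyaw 27.09 tilt 0.9 shift [102.   -4.2   6.3] q6 1.547 f [-0.  -0.4  0.4] t 12.77 gw 0.377
turn yaw 0.11 -> tool rx -0.002
exact rotvec [-0.002  -0.0156  0.0009]
R cols x,y,z [[-0.014, -0.008, -1.0], [-0.455, 0.89, -0.001], [0.89, 0.455, -0.016]]
tcp [-53.   29.2]
```

View pics/lk11.png

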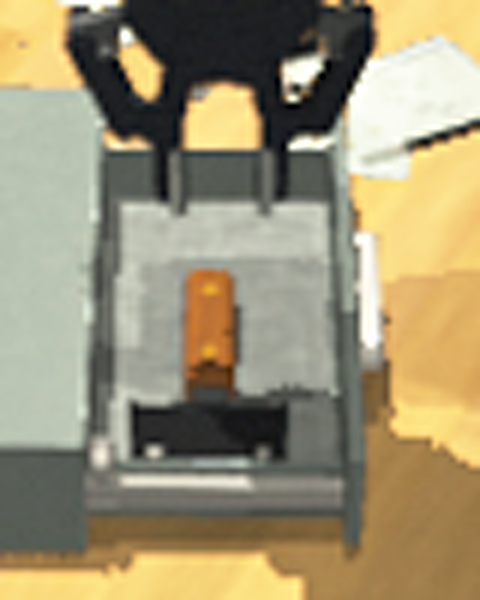

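Emit:
send_rows --series '[[[0,-7,-22],[0,-0.006,0],0],[[0,-7,-25],[0,-0.005,0],0],[[0,-7,-25],[0,0,0],0],[[0,-7,-25],[0,0,0],0],[[0,-2,-20],[0,0,0],0]]'

```text
clock: 13.23
position: [0.4019, 0.1574, 0.1395]
tool_rot: [0.696, -0.165, 0.679, 0.169]
ft_force: [-0.6, -0.1, -1.1]
gripper_width: -0.001
```

Emit:
send_rows --series '[[[0,0,0],[-0.12,0,0],0],[[0,0,0],[-0.12,0,0],0],[[0,0,0],[-0.12,0,0],0],[[0,0,0],[-0.12,0,0],0],[[0,0,0],[-0.12,0,0],0]]'

```text
clock: 13.65
position: [0.395, 0.1541, 0.1417]
tool_rot: [0.611, -0.369, 0.595, 0.369]
ft_force: [-0.6, -0.1, 0.1]
gripper_width: -0.001
```

Emit:
send_rows --series '[[[0,0,0],[-0.12,0,0],0],[[0,0,0],[-0.12,0,0],0],[[0,0,0],[-0.12,0,0],0],[[0,0,0],[-0.12,0,0],0],[[0,0,0],[-0.12,0,0],0]]'

```text
clock: 14.07
position: [0.395, 0.155, 0.1444]
tool_rot: [-0.47, 0.539, -0.451, -0.534]
ft_force: [-0.4, -1.4, -0.3]
gripper_width: 0.003
```

Run:
```python
from fit import *
plan(w(np.load("chest.npy"),(-.17,0,.035)),26.9+90); print(L(state()["position"]))
```

```text
pos [0.395  0.155  0.1444] jawyaw 98.77 tilt 1.56 shift [109.4   2.5  -1.1] q6 0.217 f [-0.4 -1.4 -0.3] t 14.07 gw 0.003
turn yaw 18.13 -> tool rx -0.3165
exact rotvec [-0.3166  0.0069  0.0265]
R cols x,y,z [[0.023, 0.015, -1.0], [-0.988, -0.152, -0.025], [-0.152, 0.988, 0.011]]
[-170.2   -0. ]
```

Emit:
send_rows --series '[[[10,0,0],[-0.11,0.002,0.01],0],[[20,0,0],[-0.11,0.002,0.01],0],[[25,0,0],[-0.1,0,0.005],0],[[20,0,0],[0,0,0],0],[[0,0,0],[0,0,0],0]]'

```text
clock: 14.48
position: [0.3993, 0.1579, 0.0718]
tool_rot: [-0.367, 0.609, -0.358, -0.606]
ft_force: [-0.1, -0.3, -0.3]
gripper_width: -0.004
```

Run:
```python
from fit import *
plan(w(np.load("chest.npy"),(-.17,0,.035)),26.9+90); print(L(state()["position"]))
```

```text
pos [0.3993 0.1579 0.0718] jawyaw 118.35 tilt 0.75 shift [36.7  5.4 -0.6] q6 -0.122 f [-0.1 -0.3 -0.3] t 14.48 gw -0.004
turn yaw -1.45 -> tool rx 0.0253
exact rotvec [0.0253 0.0033 0.0126]
R cols x,y,z [[0.01, 0.009, -1.0], [-0.88, -0.475, -0.013], [-0.475, 0.88, 0.003]]
[-165.1    0.6]
```

Emit:
send_rows --series '[[[12,4,0],[0.013,0,0.006],0],[[12,3,0],[0.01,0,0.005],0],[[8,1,0],[0,0,0],0],[[0,0,0],[0,0,0],0],[[0,0,0],[0,0,0],0]]'

```text
clock: 14.9
position: [0.3939, 0.1555, 0.0423]
tool_rot: [0.372, -0.602, 0.367, 0.603]
ft_force: [0.2, -0.2, 0.0]
gripper_width: -0.002
```

Run:
```python
from fit import *
plan(w(np.load("chest.npy"),(-.17,0,.035)),26.9+90); print(L(state()["position"]))
for n in ["side"]:
    c=camera(n); cv2.imwrite(f"pics/push0_{n}.png",cv2.resize(c["color"][180:310,235:400],None,fx=4.6,fy=4.6,interpolation=cv2.INTER_CUBIC))
```

```text
pos [0.3939 0.1555 0.0423] jawyaw 116.95 tilt 0.36 shift [ 7.3 -0.9 -1. ] q6 -0.098 f [ 0.2 -0.2  0. ] t 14.9 gw -0.002
turn yaw -0.05 -> tool rx 0.001
exact rotvec [0.0009 0.004  0.005 ]
R cols x,y,z [[0.003, 0.006, -1.0], [-0.891, -0.453, -0.005], [-0.453, 0.891, 0.004]]
[-171.     0.9]
```

View pics/push0_side.png

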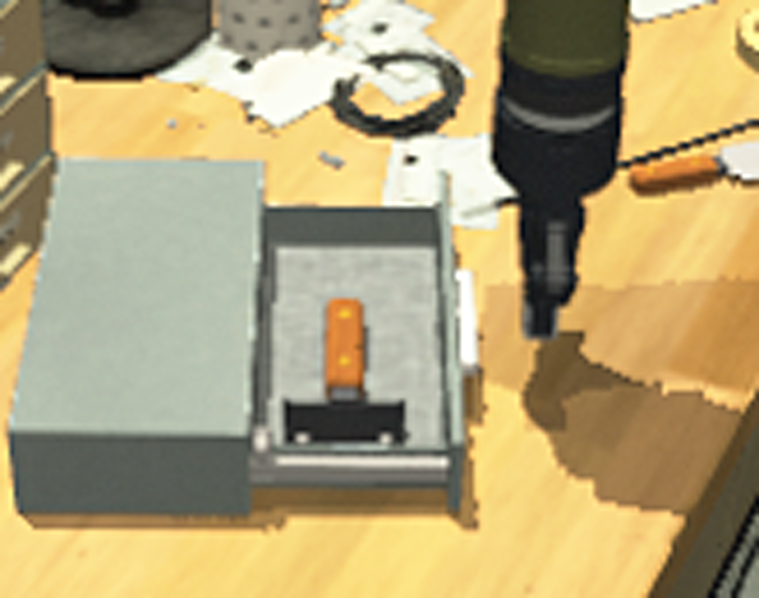

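The side view shows the shut fingers (crop (540,330)) in front of the pull strip (crop (467,325)). The scraper lies in the drawer with its neck at the guard mouth. Pushing.

Emit:
send_rows --series '[[[3,-6,0],[0,0.003,0.004],0],[[2,-8,0],[0,0,0],0],[[0,-8,0],[0,0,0],0],[[0,-6,0],[0,0,0],0],[[0,-5,0],[0,0,0],0]]'

```text
clock: 15.37
position: [0.4265, 0.172, 0.0394]
tool_rot: [-0.371, 0.603, -0.369, -0.602]
ft_force: [-1.0, -1.3, 0.9]
gripper_width: 0.002
```

Emit:
send_rows --series '[[[0,-6,0],[0,0,0],0],[[0,-6,0],[0,0,0],0],[[0,-6,0],[0,0,0],0],[[0,-6,0],[0,0,0],0],[[0,-6,0],[0,0,0],0]]'

```text
clock: 15.78
position: [0.4548, 0.1864, 0.0391]
tool_rot: [0.369, -0.603, 0.37, 0.603]
ft_force: [-2.1, -0.7, 1.9]
gripper_width: 0.001
```

Run:
```python
from fit import *
plan(w(np.load("chest.npy"),(-.031,0,.037)),26.9+90); print(L(state()["position"]))
```

```text
pos [0.4548 0.1864 0.0391] jawyaw 116.96 tilt 0.04 shift [  2.1 -71.7  -1. ] q6 -0.082 f [-2.1 -0.7  1.9] t 15.78 gw 0.001
turn yaw -0.06 -> tool rx 0.001
exact rotvec [ 0.001   0.0001 -0.0007]
R cols x,y,z [[-0.001, -0.0, -1.0], [-0.891, -0.453, 0.001], [-0.453, 0.891, 0.0]]
[-102.7    0.9]
```

Emit:
send_rows --series '[[[0,-6,0],[0,0,0],0],[[0,-6,0],[0,0,0],0],[[0,-6,0],[0,0,0],0],[[0,-6,0],[0,0,0],0],[[0,-6,0],[0,0,0],0]]'

```text
clock: 16.2
position: [0.4844, 0.2013, 0.0391]
tool_rot: [0.369, -0.603, 0.37, 0.603]
ft_force: [-1.2, -0.8, 2.4]
gripper_width: 0.002
```

Run:
```python
from fit import *
plan(w(np.load("chest.npy"),(-.031,0,.039)),26.9+90); print(L(state()["position"]))
for n in ["side"]:
    c=camera(n); cv2.imwrite(f"pics/push1_{n}.png",cv2.resize(c["color"][180:310,235:400],None,fx=4.6,fy=4.6,interpolation=cv2.INTER_CUBIC))
```

```text
pos [0.4844 0.2013 0.0391] jawyaw 116.95 tilt 0.06 shift [  0.1 -38.5  -1. ] q6 -0.076 f [-1.2 -0.8  2.4] t 16.2 gw 0.002
turn yaw -0.05 -> tool rx 0.0008
exact rotvec [ 0.0008 -0.     -0.001 ]
R cols x,y,z [[-0.001, -0.0, -1.0], [-0.891, -0.453, 0.001], [-0.453, 0.891, -0.0]]
[-69.5   0.9]
```

View pics/push1_side.png

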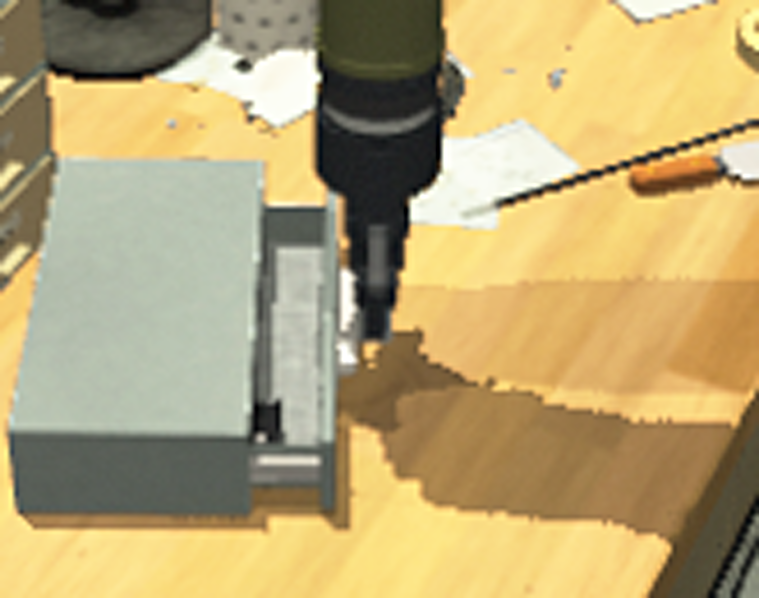

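The drawer is about half shut and the fingers are square on the pull. I'll continue more slowly.

Emit:
send_rows --series '[[[0,-5,0],[0,0,0],0],[[0,-5,0],[0,0,0],0],[[0,-5,0],[0,0,0],0],[[0,-5,0],[0,0,0],0],[[0,-4,0],[0,0,0],0]]'

```text
clock: 16.67
position: [0.5088, 0.2138, 0.0389]
tool_rot: [0.37, -0.603, 0.37, 0.603]
ft_force: [-5.7, -3.6, 3.0]
gripper_width: -0.001
```

Emit:
send_rows --series '[[[0,-4,0],[0,0,0],0],[[0,-4,0],[0,0,0],0],[[0,-4,0],[0,0,0],0]]'

```text
clock: 16.92
position: [0.5146, 0.2168, 0.0382]
tool_rot: [0.366, -0.6, 0.374, 0.605]
ft_force: [-3.3, -1.4, 2.7]
gripper_width: -0.003
```

Run:
```python
from fit import *
plan(w(np.load("chest.npy"),(-.031,0,.039)),26.9+90); print(L(state()["position"]))
```

```text
pos [0.5146 0.2168 0.0382] jawyaw 116.94 tilt 0.72 shift [-0.9 -4.6 -1. ] q6 -0.071 f [-3.3 -1.4  2.7] t 16.92 gw -0.003
turn yaw -0.04 -> tool rx 0.0007
exact rotvec [ 0.0007 -0.0001 -0.0125]
R cols x,y,z [[-0.011, -0.006, -1.0], [-0.891, -0.453, 0.013], [-0.453, 0.891, -0.0]]
[-35.6   1. ]
```

Emit:
send_rows --series '[[[0,-4,0],[0,0,-0.006],0],[[0,-4,0],[0,0,-0.004],0],[[0,-3,0],[0,0,0],0]]'

```text
clock: 17.17
position: [0.5202, 0.2198, 0.0372]
tool_rot: [0.366, -0.6, 0.374, 0.605]
ft_force: [-9.5, -5.6, 8.7]
gripper_width: 0.004
```

Run:
```python
from fit import *
plan(w(np.load("chest.npy"),(-.031,0,.039)),26.9+90); print(L(state()["position"]))
for n in ["side"]:
    c=camera(n); cv2.imwrite(f"pics/push2_{n}.png",cv2.resize(c["color"][180:310,235:400],None,fx=4.6,fy=4.6,interpolation=cv2.INTER_CUBIC))
```

```text
pos [0.5202 0.2198 0.0372] jawyaw 116.93 tilt 0.71 shift [-1.7  1.8 -1.1] q6 -0.07 f [-9.5 -5.6  8.7] t 17.17 gw 0.004
turn yaw -0.03 -> tool rx 0.0006
exact rotvec [ 0.0006 -0.0001 -0.0124]
R cols x,y,z [[-0.011, -0.006, -1.0], [-0.891, -0.453, 0.012], [-0.453, 0.892, -0.0]]
[-29.2   1.2]
```

View pics/push2_side.png

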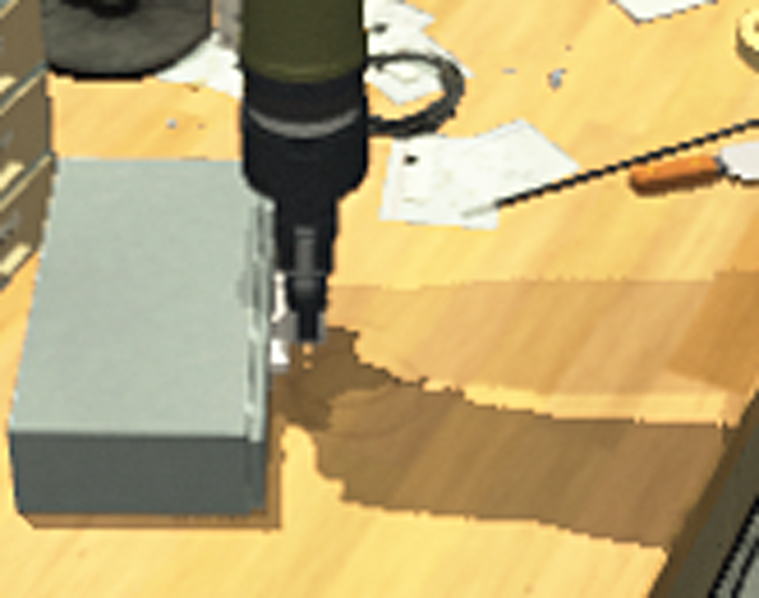

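Emit:
send_rows --series '[[[-1,-5,0],[0,0,-0.01],0],[[-1,-5,0],[0,0,-0.005],0]]'

```text
clock: 17.38
position: [0.5202, 0.2198, 0.0372]
tool_rot: [0.365, -0.6, 0.375, 0.606]
ft_force: [-9.9, -5.8, 7.1]
gripper_width: 0.001
```

Emit:
send_rows --series '[[[-1,-9,0],[0,0,0],0],[[-1,-9,0],[0,0,0],0]]'

```text
clock: 17.55
position: [0.5201, 0.2197, 0.0373]
tool_rot: [0.355, -0.593, 0.385, 0.611]
ft_force: [-17.3, -9.2, 17.9]
gripper_width: -0.001
```

Emit:
send_rows --series '[[[0,8,0],[0,0,0],0],[[0,15,0],[0,0,0],0],[[-5,20,0],[0,0,0],0],[[-10,25,0],[0,0,0],0],[[-10,25,0],[0,0,0],0]]'

```text
clock: 17.97
position: [0.4433, 0.1809, 0.0657]
tool_rot: [0.358, -0.595, 0.382, 0.61]
ft_force: [0.7, -0.8, 0.0]
gripper_width: 0.001
```

Emit:
send_rows --series '[[[-20,30,0],[0,0,0],0],[[-30,20,0],[0,0,0],0],[[-30,0,0],[0,0,0],0],[[-30,0,0],[0,0,0],0],[[0,0,0],[0,0,0],0]]'

```text
clock: 18.38
position: [0.3998, 0.1593, 0.1829]
tool_rot: [0.36, -0.596, 0.38, 0.609]
ft_force: [1.7, 0.8, 0.8]
gripper_width: 0.0
```

Run:
```python
from fit import *
print(L(state()["position"]),state()["clock"])
p=np.load("chest.npy")
for n in ["side","top"]:
    c=camera(n); a=c["color"][170:310,235:400] if n=="side" else c["color"][130:270,190:350]
    pickle.dump(c,open(n+"f.pkl","wb"))
    cv2.imwrite(f"pics/fin_{n}.png",cv2.resize(a,None,fx=4.3,fy=4.3,interpolation=cv2.INTER_CUBIC))
    print(n,proj(c,[w(p,(-.008,.13,.063)),w(p,(-.008,-.13,.063))]))
```

```text
[-163.9    1.7] 18.3833
side [[292.78723774 275.15115329]
 [295.64917069 215.1278386 ]]
top [[217.72925961 221.44246923]
 [298.41788102 183.74538469]]
```

View pics/fin_side.png

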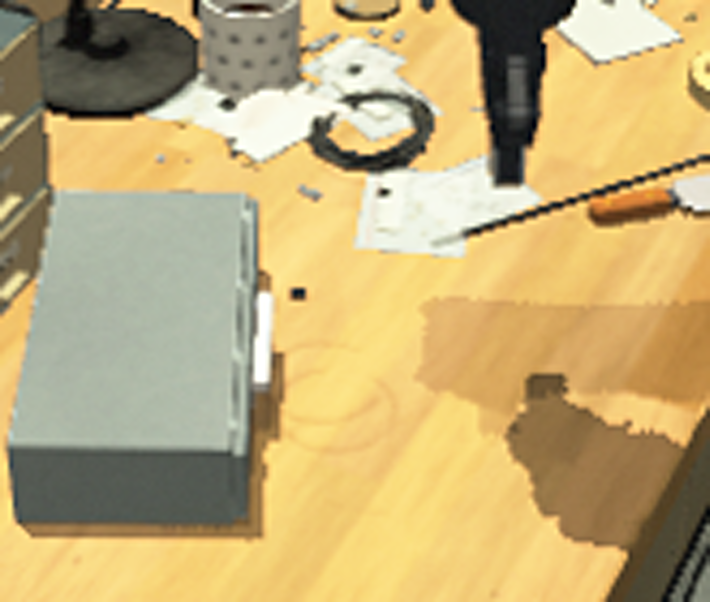

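View pics/fin_top.png

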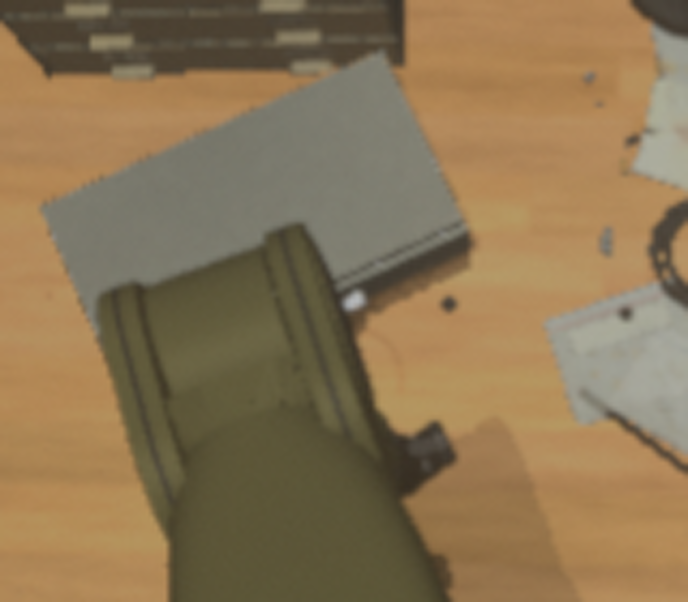

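Run:
```python
from fit import *
c=camera("side"); f=pickle.load(open("sidef.pkl","rb"))
print("diff near chest",np.abs(c["color"][200:310,230:305].astype(int)-f["color"][200:310,230:305]).mean())
for l in ["mug","tape_roll"]: print(l,[(np.round(d["xyz"],3).tolist(),round(d["score"],2)) for d in look_for("side",l)][:1])
print(state()["ft_force"],state()["clock"])
finish_job()
```

```text
diff near chest 0.8753535353535353
mug [([0.715, -0.073, 0.063], 0.85)]
tape_roll [([0.367, -0.263, 0.018], 0.79)]
[0.16548789 0.06889425 0.36500793] 18.6333
the job is handed in; nothing more can be done
```

The larger scraper is put away in the drawer with its blade in the guard slot, the drawer is shut, and I handed the job in at 18.6 s.

- **Scraper:** I chose the larger of the two look-alikes by its measured length, about 140 mm against about 105 mm. I lowered it to the drawer floor and slid the blade in until it stopped against the slot's closed end at about 5 N. The drawer picture after I let go showed the blade covered by the guard and the neck at its mouth.
- **Drawer:** I pushed it by the pull strip. The force rose over the catch (about 7 N), dropped, then rose to about 20 N sideways with no more movement. In the last pictures the panel sits where the fully-home position was predicted, and it stayed there after the arm backed away. The force sensor read about zero.
- **Mug and tape roll:** Both were last seen within 3 mm of where they started.

**Mishap:** While I was finding the floor, the drawer got dragged about 3 mm shut. I re-aligned the scraper before sliding it in.

**Not checked:** I couldn't see the blade in the guard once the drawer was shut. The last look was with the drawer still open. A small dark speck showed on the bench after the drawer shut. It lies where the open drawer had covered it, and I took it to be a mark like the stain ring beside it.

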